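# Move the drive cartridges into the dock in reverse order

## Task

Move the four drive cartridges one by one from the wooden cradle into the blue-grey steel dock, in reverse order because the dock counts its bays from the other end: the cartridge that starts nearest the robot goes into the dock bay farthest from the robot, the next one into the next bay, and so on, until the farthest cartridge stands in the nearest bay. Leave each one standing upright on the floor of its own bay; they are delicate, so set them down gently and never drop them or tip them over.

Things in the scene. Friction and masses are not known exactly. Their poses are not given: they have to be found in the camera images.
- red_drive: the red drive cartridge: loose upright block, 30 mm (its x) by 46 mm (its y) by 100 mm tall (z up), about 0.2 kg, grey below with a red cap over the top 40 mm; flat sides, may be gripped across the 46 mm. Origin at the centre of its underside. Starts standing in the red-edged cell of the wooden cradle, its x within 0.1 rad of the row.
- yellow_drive: the yellow drive cartridge: loose upright block, 30 mm (its x) by 46 mm (its y) by 100 mm tall (z up), about 0.2 kg, grey below with a yellow cap over the top 40 mm; flat sides, may be gripped across the 46 mm. Origin at the centre of its underside. Starts standing in the yellow-edged cell of the wooden cradle, its x within 0.1 rad of the row.
- blue_drive: the blue drive cartridge: loose upright block, 30 mm (its x) by 46 mm (its y) by 100 mm tall (z up), about 0.2 kg, grey below with a blue cap over the top 40 mm; flat sides, may be gripped across the 46 mm. Origin at the centre of its underside. Starts standing in the blue-edged cell of the wooden cradle, its x within 0.1 rad of the row.
- green_drive: the green drive cartridge: loose upright block, 30 mm (its x) by 46 mm (its y) by 100 mm tall (z up), about 0.2 kg, grey below with a green cap over the top 40 mm; flat sides, may be gripped across the 46 mm. Origin at the centre of its underside. Starts standing in the green-edged cell of the wooden cradle, its x within 0.1 rad of the row.
- red_cell: fixed cell of the cradle with two red side walls, where the red cartridge stands at the start. It stays put, so it goes on showing where that cartridge came from. Origin at the centre of its underside, 8 mm above the table; 4 mm floor (on which the cartridge stands), walls reach 34 mm above the origin; opening 52 mm along the row (x) by 66 mm (y). Cells follow one another every 58 mm along the cradle's x.
- yellow_cell: fixed cell of the cradle with two yellow side walls, where the yellow cartridge stands at the start. It stays put, so it goes on showing where that cartridge came from. Origin at the centre of its underside, 8 mm above the table; 4 mm floor (on which the cartridge stands), walls reach 34 mm above the origin; opening 52 mm along the row (x) by 66 mm (y). Cells follow one another every 58 mm along the cradle's x.
- blue_cell: fixed cell of the cradle with two blue side walls, where the blue cartridge stands at the start. It stays put, so it goes on showing where that cartridge came from. Origin at the centre of its underside, 8 mm above the table; 4 mm floor (on which the cartridge stands), walls reach 34 mm above the origin; opening 52 mm along the row (x) by 66 mm (y). Cells follow one another every 58 mm along the cradle's x.
- green_cell: fixed cell of the cradle with two green side walls, where the green cartridge stands at the start. It stays put, so it goes on showing where that cartridge came from. Origin at the centre of its underside, 8 mm above the table; 4 mm floor (on which the cartridge stands), walls reach 34 mm above the origin; opening 52 mm along the row (x) by 66 mm (y). Cells follow one another every 58 mm along the cradle's x.
- cradle: fixed light-wood transport cradle, 250 mm (x, along the row) by 90 mm (y), 42 mm high, holding the four cells in a random order at x = -87, -29, 29 and 87 mm. Origin at the centre of its underside, on the table; x points roughly away from the robot (turned at most 0.25 rad), z up. On the robot's left or right side.
- dock: fixed blue-grey steel drive dock on the other side, 238 mm (x, along the row) by 78 mm (y), 42 mm high, with four equal open-topped bays in a row centred at x = -87, -29, 29 and 87 mm, y = 0. Each bay is 52 mm along x by 66 mm along y, its floor 12 mm above the origin, walls 30 mm higher than the floor and 6 mm thick. Origin at the centre of its underside, on the table; x points roughly away from the robot (turned at most 0.25 rad), z up. Empty at the start.
Mind the look-alikes: they are no part of the job. Leave any orange look-alike of the red_drive alone.

How it is judged:
At the end, for the whole second after the job is handed in: All four cartridges stand released and at rest in the dock in reverse order (nearest the robot becomes farthest), each within 15 mm along the row and 20 mm across of its bay's centre, underside within 6 mm of the bay floor, upright within 0.12 rad (((x of red_cell in the frame of cradle between -0.107 and -0.067 m and x of red_drive in the frame of dock between 0.072 and 0.102 m) or (x of red_cell in the frame of cradle between -0.049 and -0.009 m and x of red_drive in the frame of dock between 0.014 and 0.044 m) or (x of red_cell in the frame of cradle between 0.009 and 0.049 m and x of red_drive in the frame of dock between -0.044 and -0.014 m) or (x of red_cell in the frame of cradle between 0.067 and 0.107 m and x of red_drive in the frame of dock between -0.102 and -0.072 m)) and y of red_drive in the frame of dock between -0.02 and 0.02 m and z of red_drive in the frame of dock between 0.006 and 0.018 m and angle between each of red_drive, yellow_drive, blue_drive, green_drive's own z axis and vertical below 0.12 rad and linear speed of each of red_drive, yellow_drive, blue_drive, green_drive below 0.02 m/s and angular speed of each of red_drive, yellow_drive, blue_drive, green_drive below 0.2 rad/s and contact force between each of red_drive, yellow_drive, blue_drive, green_drive and the fingers below 0.05 N and ((x of yellow_cell in the frame of cradle between -0.107 and -0.067 m and x of yellow_drive in the frame of dock between 0.072 and 0.102 m) or (x of yellow_cell in the frame of cradle between -0.049 and -0.009 m and x of yellow_drive in the frame of dock between 0.014 and 0.044 m) or (x of yellow_cell in the frame of cradle between 0.009 and 0.049 m and x of yellow_drive in the frame of dock between -0.044 and -0.014 m) or (x of yellow_cell in the frame of cradle between 0.067 and 0.107 m and x of yellow_drive in the frame of dock between -0.102 and -0.072 m)) and y of yellow_drive in the frame of dock between -0.02 and 0.02 m and z of yellow_drive in the frame of dock between 0.006 and 0.018 m and ((x of blue_cell in the frame of cradle between -0.107 and -0.067 m and x of blue_drive in the frame of dock between 0.072 and 0.102 m) or (x of blue_cell in the frame of cradle between -0.049 and -0.009 m and x of blue_drive in the frame of dock between 0.014 and 0.044 m) or (x of blue_cell in the frame of cradle between 0.009 and 0.049 m and x of blue_drive in the frame of dock between -0.044 and -0.014 m) or (x of blue_cell in the frame of cradle between 0.067 and 0.107 m and x of blue_drive in the frame of dock between -0.102 and -0.072 m)) and y of blue_drive in the frame of dock between -0.02 and 0.02 m and z of blue_drive in the frame of dock between 0.006 and 0.018 m and ((x of green_cell in the frame of cradle between -0.107 and -0.067 m and x of green_drive in the frame of dock between 0.072 and 0.102 m) or (x of green_cell in the frame of cradle between -0.049 and -0.009 m and x of green_drive in the frame of dock between 0.014 and 0.044 m) or (x of green_cell in the frame of cradle between 0.009 and 0.049 m and x of green_drive in the frame of dock between -0.044 and -0.014 m) or (x of green_cell in the frame of cradle between 0.067 and 0.107 m and x of green_drive in the frame of dock between -0.102 and -0.072 m)) and y of green_drive in the frame of dock between -0.02 and 0.02 m and z of green_drive in the frame of dock between 0.006 and 0.018 m); the robot touches nothing.
It fails at once if a cartridge is tipped over (more than 57 degrees from upright) (angle between any of red_drive, yellow_drive, blue_drive, green_drive's own z axis and vertical above 1 rad).
It fails at once if a cartridge is dropped (moves faster than 0.6 m/s out of the fingers' grip: a fall of about 2 cm) ((linear speed of red_drive above 0.6 m/s and contact force between red_drive and the fingers below 0.5 N) or (linear speed of yellow_drive above 0.6 m/s and contact force between yellow_drive and the fingers below 0.5 N) or (linear speed of blue_drive above 0.6 m/s and contact force between blue_drive and the fingers below 0.5 N) or (linear speed of green_drive above 0.6 m/s and contact force between green_drive and the fingers below 0.5 N)).
It fails at once if a cartridge is slammed into the dock (over 60 N) (contact force between any of red_drive, yellow_drive, blue_drive, green_drive and dock above 60 N).
It also fails if it takes over 128 s, if anything falls off the work surface, if the arm or the gripper's body presses on something with over 40 N, if the wrist force passes 120 N, or if a joint passes its speed limit or range.

## Robot

A 6-joint arm with a two-finger parallel gripper is mounted at the origin on the work surface. World frame = base frame: x ahead of the robot, y to its left, z up, the work surface at z = 0. Lengths are in m, angles in rad, forces in N, time in s.
With the tool pointing down it reaches from about 0.25 to 0.725 m from the base axis. Payload 9.7 kg.
Tool frame: the origin (TCP) lies on the centre line of the jaws, within the pads' length; the fingertips stand 8 mm ahead of it and the grasp point (between the pads) lies 11 mm behind it; z points along the fingers, y is the direction in which the jaws open and shut (so a half turn about z gives the same grasp; the last joint's range is limited). The gripper opens to 85 mm and grips with 20 to 120 N. Pads are 22 mm wide; open, the fingers measure 114 mm over their backs; the gripper's body (76 mm by 85 mm) begins 54 mm behind the grasp point. The pads swing forward as they close: fully open they stand 13 mm farther back than shut.
Start: joints at [-1.137, 0.087, 0.176, 1.66, 0, 1.571], TCP at [0.231, -0.499, 0.239] pointing down, gripper open.
Joint ranges: [-3.13, 3.13], [-0.85, 1.81], [-1.15, 1.24], [-2.2, 2.28], [-1.44, 1.52], [-3.14, 3.14]. Speed limits (rad/s): [2.22, 2.22, 2.57, 3.14, 3.14, 3.14].

## Interface

Orientations are given as a unit quaternion [w, x, y, z].
In Python, from rig import read_state, optics, manip, find_in gives the robot as it stands.
- The arm moves only by the tool play_rows, never from a script. Its argument "commands" is a list of rows, each a list of 2 entries, a list of its own where there are three numbers: the shift along the world's x, y, z in mm, then the turn, a rotation vector about the world's x, y, z in degrees. A call has 1 to 8 rows; each row is the pose to reach, as a shift and turn from the pose measured when the call began; what a row does not reach only later rows make up. A row lasts 1/10 s, in which the tool goes at most 50 mm and 8.59 degrees, less where a joint would pass 70% of its speed; a pose out of reach is approached as far as the arm can. A call with a gripper value outside its range is refused whole. "grip" is the opening, from -1 (shut) to 1 (fully open), set as the call begins (left out, the last holds). The fingers move at their own pace and stop on an object; the grip force is fixed at half the most. Time passes only in rows, so rows that repeat a pose let the fingers close. It gives the time, the measured TCP pose, the force and the opening at its end, in the units of the state.
- read_state(): the state, without advancing time (a new reading comes with each control period).
- optics.get_image(name): name is "scene" or "top" or "wrist"; returns the picture (400x640x3 uint8, red, green, blue); there is no depth.
- optics.camera_model(name): a dict with "mtx" (3x3 intrinsics, pixels), "cam_to_world" (4x4, takes a point from camera to world coordinates); the wrist camera has in their place "T_tool_cam" (4x4, takes a point from camera to tool coordinates, whose origin is the TCP and whose axes are the flange's). Camera axes: x right, y up, looking along -z (the intrinsics and any distortion apply to the point x, -y, -z); pixel columns grow to the right and rows downward; lengths in m; the calibration is good to about 2 mm. The wrist camera is an equidistant fisheye: a pixel r from the principal point sees the ray r / f radians off the axis. A picture is of the moment at which its call begins: read the wrist's pose just before it. camera_model takes no time and is no camera call.
- manip.job_done(): hands the job in, once; it reports no verdict.
Trained networks look in the newest picture that a camera, given by its name, has taken for a name from the list of things; names that differ only in an ending like _2 or _b are one class to them, and where a whole thing is asked for, a point or a joint stands for the part that bears it (a point fixed in the world has none). Each returns a list of dicts, best first, with "confidence" (0 to 1); they miss things now and then, are a little off and sometimes report something else, mostly with a low value. They report only what shows in the picture. A call takes as long as a camera call. They do not tell look-alikes from the thing itself.
- find_in(camera, label): "box" ([centre column, centre row, width, height] in pixels, round what is visible of it).
The state is a dict: "t": time; "q": joint angles; "joint_velocities": joint speeds; "joint_torque": joint torques, N m; "eef_pos": TCP position; "eef_rot": TCP orientation; "force": force on the tool from outside, world axes, zero at the start; "torque": the same for the moment, N m; "grip_width": finger opening in m.
Only numpy, scipy, OpenCV 4.12 (cv2) and the standard library are available. Lean on these libraries where they do the work, as an engineer would, in place of code of your own. Each camera call takes 0.05 s, during which the arm holds its last target.

## Working session

There is one attempt and no reset: what is moved stays moved. The work goes in short steps, Python scripts to look and compute and a tool call to move; the robot and the scene stay as the last step left them, time stands still between calls to the robot, and variables do not carry over. Pictures are saved under pics/ and viewed, and the job is handed in when it is done.

Besides the shell and the picture viewer there is one more tool, called after "Emit:" by a JSON object that holds its "method" and its "body", one argument or row to a line. play_rows: Moves the arm, as the interface text tells. Its arguments: {"type":"object","properties":{"commands":{"type":"array","items":{"type":"array"}},"grip":{"type":"number"}},"required":["commands"]}

```bash
ls; mkdir -p pics; python3 - <<'E'
from rig import read_state, optics, manip, find_in
import cv2, numpy as np
s=read_state(); print(s)
for n in ["scene","top"]:
    im=optics.get_image(n); cv2.imwrite(f"pics/{n}0.png",im[:,:,::-1])
    m=optics.camera_model(n); print(n,m)
print(optics.camera_model("wrist"))
for l in ["red_drive","dock","cradle","red_cell","green_drive","blue_drive","yellow_drive"]:
    print(l,find_in("top",l)[:3])
print(read_state()["t"])
E
```

```text
pics
{'t': 0.0, 'q': array([-1.13704516e+00,  8.74159090e-02,  1.75114099e-01,  1.65978058e+00,
        1.14039216e-05,  1.57078386e+00]), 'joint_velocities': array([ 3.20191462e-04,  1.17511149e-03, -6.29925322e-04, -8.03713348e-07,
       -1.98186743e-03, -1.92492358e-03]), 'joint_torque': array([-6.40311155e-04, -5.20396614e+01,  4.64791739e+01,  1.66969781e-02,
       -6.81070287e-05,  1.18246302e-05]), 'eef_pos': array([ 0.23106273, -0.49886594,  0.23859705]), 'eef_rot': array([-6.29196820e-04,  9.76572983e-01,  2.15185492e-01, -1.32795045e-04]), 'force': array([-0.61123525, -0.89031256, -0.59831186]), 'torque': array([-0.08303908, -0.01053861,  0.0060106 ]), 'grip_width': 0.0854042725796943}
scene {'mtx': array([[370.20182203,   0.        , 317.25842926],
       [  0.        , 370.20182203, 201.16281927],
       [  0.        ,   0.        ,   1.        ]]), 'cam_to_world': array([[-0.82886405, -0.31687187,  0.46106031,  0.89202633],
       [ 0.55905007, -0.50029098,  0.6611898 ,  0.37538284],
       [ 0.02115187,  0.80579225,  0.59182045,  0.43204494],
       [ 0.        ,  0. 
[... 879 characters left out ...]
  -1.35401309e-01],
       [ 0.00000000e+00,  0.00000000e+00,  0.00000000e+00,
         1.00000000e+00]])}
red_drive [{'box': [445.0, 264.9, 33.7, 27.8], 'confidence': 0.92}, {'box': [446.5, 126.5, 27.3, 33.0], 'confidence': 0.92}, {'box': [379.0, 183.2, 30.3, 22.2], 'confidence': 0.82}]
dock [{'box': [218.3, 217.1, 51.2, 120.9], 'confidence': 0.74}]
cradle [{'box': [379.8, 197.0, 67.2, 126.4], 'confidence': 0.85}]
red_cell [{'box': [380.9, 184.5, 43.3, 32.6], 'confidence': 0.72}]
green_drive [{'box': [381.1, 211.4, 35.1, 22.9], 'confidence': 0.87}]
blue_drive [{'box': [392.5, 151.8, 29.0, 29.1], 'confidence': 0.76}]
yellow_drive [{'box': [373.8, 240.2, 30.2, 23.5], 'confidence': 0.81}]
0.45
```

View pics/top0.png

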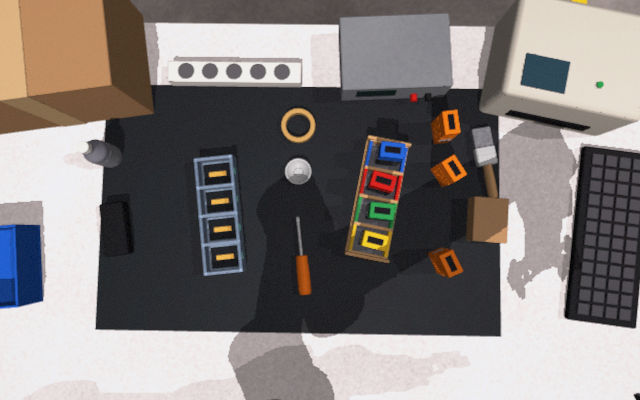

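View pics/scene0.png

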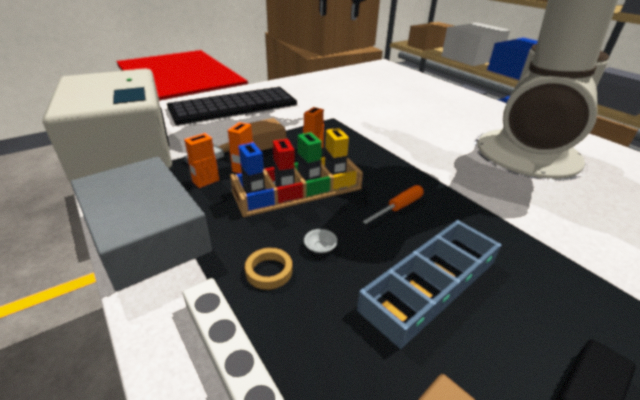

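```bash
python3 - <<'E'
import cv2
im=cv2.imread("pics/top0.png")
cv2.imwrite("pics/top0_cr.png",cv2.resize(im[110:290,330:480],None,fx=3.3,fy=3.3,interpolation=cv2.INTER_CUBIC))
cv2.imwrite("pics/top0_dk.png",cv2.resize(im[140:290,170:270],None,fx=4,fy=4,interpolation=cv2.INTER_CUBIC))
E
```

```text
(no output)
```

View pics/top0_cr.png

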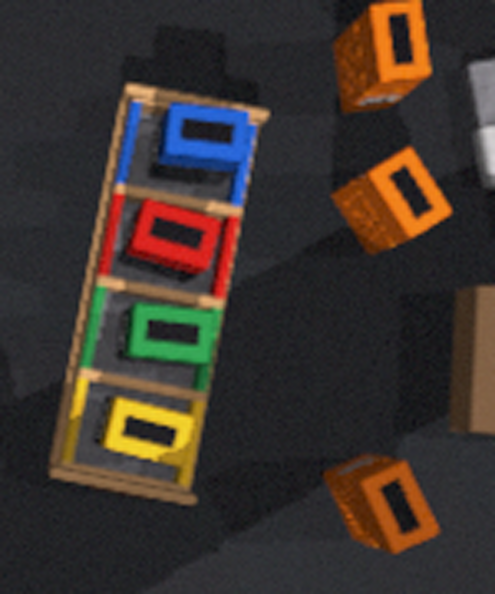

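View pics/top0_dk.png

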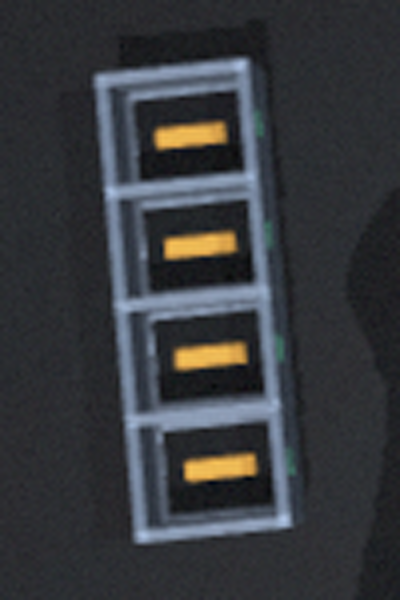

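```bash
cat > h.py <<'E'
import numpy as np, cv2
from scipy.spatial.transform import Rotation as R
from rig import read_state, optics, manip, find_in
def cam(n):
    m=optics.camera_model(n); return np.array(m["mtx"]),np.array(m["cam_to_world"])
def proj(n,P):
    K,T=cam(n); P=np.atleast_2d(P); p=(P-T[:3,3])@T[:3,:3]
    return np.c_[K[0,2]+K[0,0]*p[:,0]/-p[:,2], K[1,2]-K[1,1]*p[:,1]/-p[:,2]]
def back(n,uv,z):
    K,T=cam(n); uv=np.atleast_2d(uv)
    d=np.c_[(uv[:,0]-K[0,2])/K[0,0],-(uv[:,1]-K[1,2])/K[1,1],-np.ones(len(uv))]@T[:3,:3].T
    return T[:3,3]+d*((z-T[2,3])/d[:,2])[:,None]
def toolpose(s=None):
    s=s or read_state(); q=s["eef_rot"]
    T=np.eye(4);T[:3,:3]=R.from_quat([q[1],q[2],q[3],q[0]]).as_matrix();T[:3,3]=s["eef_pos"];return T
def wcam(T): 
    m=optics.camera_model("wrist"); return np.array(m["mtx"]), T@np.array(m["T_tool_cam"])
def wproj(T,P):
    K,C=wcam(T); P=np.atleast_2d(P); p=(P-C[:3,3])@C[:3,:3]; p=p*[1,-1,-1]
    rr=np.hypot(p[:,0],p[:,1]); th=np.arctan2(rr,p[:,2]); k=K[0,0]*th/np.maximum(rr,1e-9)
    return np.c_[K[0,2]+k*p[:,0],K[1,2]+k*p[:,1]]
def wback(T,uv,z):
    K,C=wcam(T); uv=np.atleast_2d(uv)-[K[0,2],K[1,2]]; r=np.hypot(*uv.T); th=r/K[0,0]
    d=np.c_[np.sin(th)*uv[:,0]/r,-np.sin(th)*uv[:,1]/r,-np.cos(th)]@C[:3,:3].T
    return C[:3,3]+d*((z-C[2,3])/d[:,2])[:,None]
E
python3 - <<'E'
from h import *
print(proj("top",[[0,0,0],[.231,-.499,.239]]),proj("scene",[[0,0,0],[.231,-.499,.239]]))
s=read_state();T=toolpose(s);im=optics.get_image("wrist");cv2.imwrite("pics/w0.png",im[:,:,::-1])
E
```

```text
[[294.17992114 478.75162063]
 [608.71261368 410.28441941]] [[527.75776872 151.68222186]
 [337.67538482  18.74410282]]
```

View pics/w0.png

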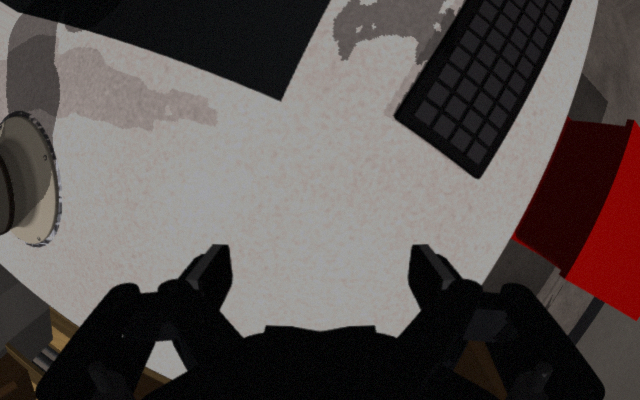

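```bash
cat > fit.py <<'E'
from h import *
from scipy.optimize import least_squares
def fit(pts,off,f,lx,ly,z):
    # pts TL,TR,BR,BL in zoom; TL=+x,+y
    uv=(np.array(pts)+.5)/f-.5+np.array(off)
    L=np.array([[lx,ly],[lx,-ly],[-lx,-ly],[-lx,ly]])/2
    def P(p):
        c,s=np.cos(p[2]),np.sin(p[2]); return np.c_[L@np.array([[c,-s],[s,c]]).T+p[:2],np.full(4,z)]
    r=least_squares(lambda p:(proj("top",P(p))-uv).ravel(),[.5,0,0])
    return r.x,r.fun.reshape(4,2)
if __name__=="__main__":
    for a in [fit([(95,75),(249,60),(291,525),(137,541)],(170,140),4,.238,.078,.042),
          fit([(127,85),(268,112),(195,500),(50,470)],(330,110),3.3,.25,.09,.042)]:
        print(a[0].round(4),np.degrees(a[0][2]).round(2));print(a[1].round(2))
    for n,b in dict(y=(373.8,240.2),g=(381.1,211.4),r=(379,183.2),b=(392.5,151.8)).items(): print(n,back("top",b,.112).round(3))
E
python3 fit.py
```

```text
[0.5321 0.1613 0.1201] 6.88
[[ 0.21 -0.25]
 [-0.23 -0.56]
 [ 0.13  0.33]
 [-0.12  0.45]]
[ 0.5703 -0.1621 -0.1847] -10.58
[[ 0.04 -2.19]
 [ 0.74 -1.81]
 [-0.27  1.86]
 [-0.5   1.99]]
y [[ 0.485 -0.147  0.112]]
g [[ 0.539 -0.16   0.112]]
r [[ 0.592 -0.156  0.112]]
b [[ 0.652 -0.181  0.112]]
```

Emit:
{"method": "play_rows", "body": {
  "commands": [
    [[20, 26, 0], [0, 0, -3]],
    [[55, 72, 0], [0, 0, -9]],
    [[90, 117, 0], [0, 0, -15]],
    [[125, 162, 0], [0, 0, -21]],
    [[160, 207, 0], [0, 0, -27]],
    [[195, 253, 0], [0, 0, -32]],
    [[230, 299, 0], [0, 0, -35.5]],
    [[255, 330, 0], [0, 0, -35.5]]
  ],
  "grip": 1
}}

```text
t: 1.3
eef_pos: [0.4659, -0.1941, 0.2396]
eef_rot: [0.0, 0.996, -0.094, 0.0]
force: [0.2, 0.1, 0.1]
grip_width: 0.0854
```

Emit:
{"method": "play_rows", "body": {
  "commands": [
    [[12, 16, 0], [0, 0, 0]],
    [[15, 20, 0], [0, 0, 0]],
    [[15, 20, 0], [0, 0, 0]],
    [[15, 20, 0], [0, 0, 0]]
  ]
}}

```text
t: 1.7
eef_pos: [0.4804, -0.1749, 0.2396]
eef_rot: [0.0, 0.996, -0.094, 0.0]
force: [-0.6, 0.0, -1.1]
grip_width: 0.0851
```

```bash
python3 - <<'E'
from h import *
T=toolpose();im=optics.get_image("wrist");cv2.imwrite("pics/w1.png",im[:,:,::-1]); np.save("w1T.npy",T)
print(T[:3,3],np.degrees(np.arctan2(T[1,1],T[0,1])))
for l in ["red_drive","green_drive","blue_drive","yellow_drive"]:
    print(l,find_in("wrist",l)[:3])
for n,b in dict(y=(373.8,240.2),g=(381.1,211.4),r=(379,183.2),b=(392.5,151.8)).items(): print(n,wproj(T,back("top",b,.112)).round(1))
E
```

```text
[ 0.48041799 -0.17492676  0.23960895] -100.81237733509592
red_drive [{'box': [283.8, 70.0, 57.0, 50.1], 'confidence': 0.95}, {'box': [411.9, 32.1, 68.1, 64.3], 'confidence': 0.85}]
green_drive [{'box': [291.0, 130.2, 59.7, 38.3], 'confidence': 0.86}, {'box': [90.1, 190.6, 100.7, 169.6], 'confidence': 0.36}]
blue_drive [{'box': [290.0, 21.4, 58.2, 42.7], 'confidence': 0.77}]
yellow_drive [{'box': [290.2, 186.1, 49.8, 56.1], 'confidence': 0.57}]
y [[287.2 193.7]]
g [[289.4 130.4]]
r [[272.6  71.4]]
b [[289.    1.9]]
```

View pics/w1.png

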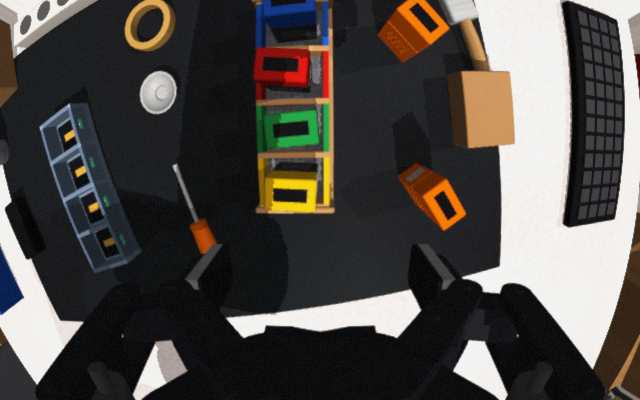

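```bash
python3 - <<'E'
import cv2
im=cv2.imread("pics/w1.png")
cv2.imwrite("pics/w1z.png",cv2.resize(im[0:220,245:345],None,fx=2.7,fy=2.7,interpolation=cv2.INTER_CUBIC)) 
cv2.imwrite("pics/w1za.png",cv2.resize(im[0:110,245:345],None,fx=5,fy=5,interpolation=cv2.INTER_CUBIC))
cv2.imwrite("pics/w1zb.png",cv2.resize(im[105:215,245:345],None,fx=5,fy=5,interpolation=cv2.INTER_CUBIC))
E
```

```text
(no output)
```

View pics/w1za.png

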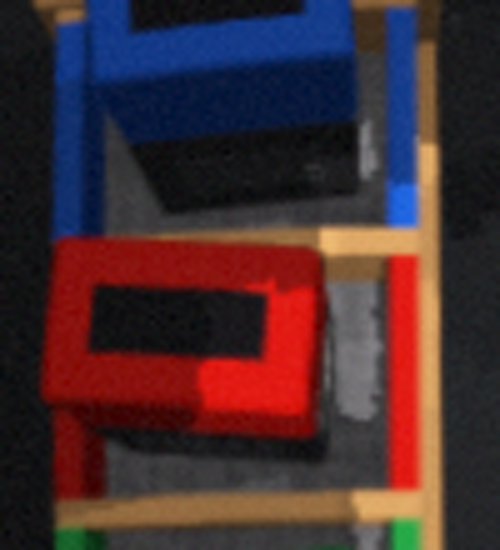

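View pics/w1zb.png

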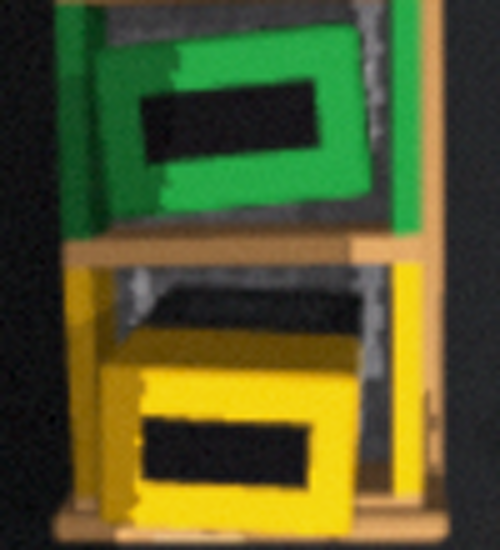

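```bash
python3 - <<'E'
from h import *
T=np.load("w1T.npy")
S=dict(red=([(93,287),(265,295),(263,358),(90,350)],(245,0)),green=([(140,98),(318,80),(320,145),(145,163)],(245,105)),yellow=([(142,418),(310,425),(308,488),(142,480)],(245,105)),
 redtop=([(57,237),(322,250),(318,412),(42,403)],(245,0)),greentop=([(97,50),(357,25),(371,192),(105,222)],(245,105)),yeltop=([(100,362),(358,375),(353,535),(105,525)],(245,105)))
for n,(p,o) in S.items():
    P=wback(T,(np.array(p)+.5)/5-.5+np.array(o),.112)[:,:2]
    y=(P[0]-P[1]+P[3]-P[2])/2; x=(P[0]-P[3]+P[1]-P[2])/2
    print(n,P.mean(0).round(4),"len y %.4f x %.4f"%(np.linalg.norm(y),np.linalg.norm(x)),"yaw y-90 %.1f x %.1f"%(np.degrees(np.arctan2(y[1],y[0]))-90,np.degrees(np.arctan2(x[1],x[0]))))
E
```

```text
red [ 0.5969 -0.1635] len y 0.0294 x 0.0111 yaw y-90 -15.7 x -12.8
green [ 0.5402 -0.1616] len y 0.0302 x 0.0111 yaw y-90 -5.7 x -8.3
yellow [ 0.4836 -0.1489] len y 0.0296 x 0.0114 yaw y-90 -13.5 x -13.1
redtop [ 0.5964 -0.1644] len y 0.0462 x 0.0289 yaw y-90 -15.3 x -13.8
greentop [ 0.5401 -0.1617] len y 0.0451 x 0.0291 yaw y-90 -5.6 x -7.7
yeltop [ 0.484  -0.1495] len y 0.0449 x 0.0294 yaw y-90 -13.5 x -12.1
```

Emit:
{"method": "play_rows", "body": {
  "commands": [
    [[3.5, 25, 0], [0, 0, -2.7]],
    [[3.5, 25.5, -5], [0, 0, -2.7]],
    [[3.5, 25.5, -40], [0, 0, -2.7]],
    [[3.5, 25.5, -75], [0, 0, -2.7]],
    [[3.5, 25.5, -110], [0, 0, -2.7]],
    [[3.5, 25.5, -140], [0, 0, -2.7]],
    [[3.5, 25.5, -158], [0, 0, -2.7]],
    [[3.5, 25.5, -162], [0, 0, -2.7]]
  ]
}}

```text
t: 2.75
eef_pos: [0.4825, -0.1496, 0.0752]
eef_rot: [-0.0, 0.993, -0.118, -0.001]
force: [-0.6, 0.1, 0.2]
grip_width: 0.0855
```

Emit:
{"method": "play_rows", "body": {
  "commands": [
    [[0, 0, 0], [0, 0, 0]],
    [[0, 0, 0], [0, 0, 0]],
    [[0, 0, 0], [0, 0, 0]],
    [[0, 0, 0], [0, 0, 0]],
    [[0, 0, 0], [0, 0, 0]],
    [[0, 0, 0], [0, 0, 0]],
    [[0, 0, 0], [0, 0, 0]],
    [[0, 0, 0], [0, 0, 0]]
  ],
  "grip": -1
}}

```text
t: 3.55
eef_pos: [0.4831, -0.1499, 0.0764]
eef_rot: [0.0, 0.993, -0.118, -0.0]
force: [-0.8, -0.5, 6.4]
grip_width: 0.0453
```

Emit:
{"method": "play_rows", "body": {
  "commands": [
    [[0, 0, 3], [0, 0, 0]],
    [[0, 0, 10], [0, 0, 0]],
    [[0, 0, 25], [0, 0, 0]],
    [[0, 0, 50], [0, 0, 0]],
    [[0, 0, 80], [0, 0, 0]],
    [[0, 0, 110], [0, 0, 0]],
    [[0, 0, 130], [0, 0, 0]],
    [[0, 0, 135], [0, 0, 0]]
  ]
}}

```text
t: 4.35
eef_pos: [0.4839, -0.1501, 0.2149]
eef_rot: [0.001, 0.993, -0.118, 0.002]
force: [-1.5, -0.1, -0.4]
grip_width: 0.0456
```

```bash
python3 - <<'E'
from h import *
s=read_state();T=toolpose(s);print(T[:3,3],s["grip_width"],s["force"],np.degrees(np.arctan2(T[1,1],T[0,1])))
im=optics.get_image("wrist");cv2.imwrite("pics/w2.png",im[:,:,::-1])
im=optics.get_image("scene");cv2.imwrite("pics/s2.png",im[:,:,::-1])
c,sn=np.cos(.1201),np.sin(.1201)
for x in (.087,.029,-.029,-.087): print(x,[.5321+c*x,.1613+sn*x])
E
```

```text
[ 0.48391304 -0.15010859  0.21490947] 0.04556132150225435 [-1.5407061  -0.07880524 -0.36167596] -103.53860031126024
0.087 [np.float64(0.6184733093912129), np.float64(0.1717235994171787)]
0.029 [np.float64(0.5608911031304044), np.float64(0.16477453313905957)]
-0.029 [np.float64(0.5033088968695957), np.float64(0.15782546686094043)]
-0.087 [np.float64(0.4457266906087871), np.float64(0.15087640058282129)]
```

View pics/w2.png

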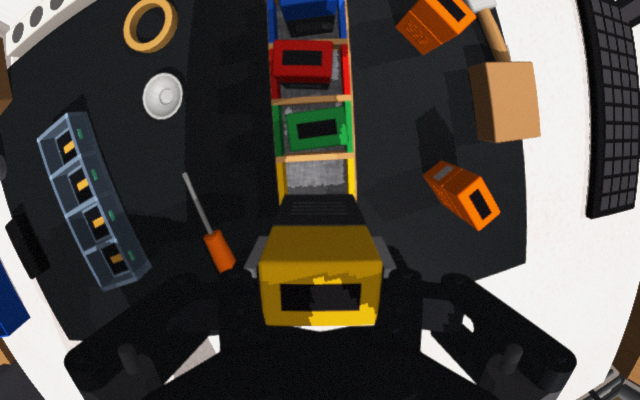

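View pics/s2.png

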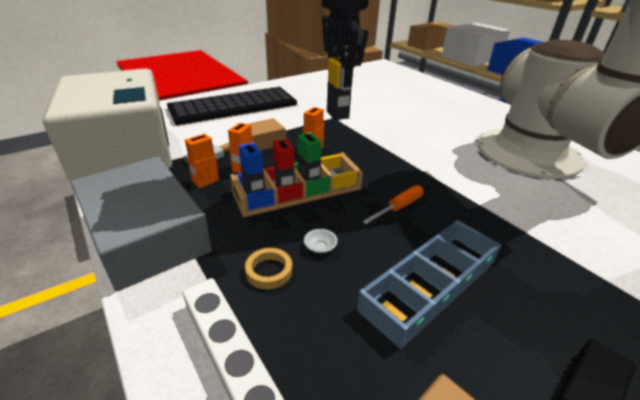

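Emit:
{"method": "play_rows", "body": {
  "commands": [
    [[0, 12, 5], [0, 0, 1]],
    [[2, 45, 15], [0, 0, 4]],
    [[5, 90, 15], [0, 0, 8]],
    [[8, 135, 15], [0, 0, 12]],
    [[10, 180, 15], [0, 0, 15]],
    [[13, 225, 15], [0, 0, 18]],
    [[15, 265, 15], [0, 0, 20]],
    [[16, 290, 15], [0, 0, 20.4]]
  ]
}}

```text
t: 5.25
eef_pos: [0.5052, 0.0965, 0.2264]
eef_rot: [-0.013, 0.996, 0.088, -0.002]
force: [-0.4, 0.5, -2.3]
grip_width: 0.0452
```

Emit:
{"method": "play_rows", "body": {
  "commands": [
    [[0, 12, 0], [0, 0, 0]],
    [[0, 15, 0], [0, 0, 0]],
    [[0, 15, 0], [0, 0, 0]],
    [[0, 15, 0], [0, 0, 0]]
  ]
}}

```text
t: 5.65
eef_pos: [0.5065, 0.1031, 0.2265]
eef_rot: [-0.016, 0.996, 0.092, -0.002]
force: [-0.8, -1.2, -0.8]
grip_width: 0.0453
```

```bash
python3 - <<'E'
from h import *
s=read_state();T=toolpose(s);print(T[:3,3],s["grip_width"],s["force"],np.degrees(np.arctan2(T[1,1],T[0,1])))
im=optics.get_image("wrist");cv2.imwrite("pics/w3.png",im[:,:,::-1]);np.save("w3T.npy",T)
c,sn=np.cos(.1201),np.sin(.1201)
L=np.array([[.119,.039],[.119,-.039],[-.119,-.039],[-.119,.039]])
P=np.c_[L@np.array([[c,-sn],[sn,c]]).T+[.5321,.1613],np.full(4,.042)]
print(wproj(T,P).round(1))
o=im[:,:,::-1].copy()
for u,v in wproj(T,P): cv2.circle(o,(int(u),int(v)),3,(0,255,0),1)
cv2.imwrite("pics/w3o.png",o)
E
```

```text
[0.50652196 0.10314881 0.22647987] 0.04526222833427535 [-0.82266383 -1.16459379 -0.78792266] -79.41742374559769
[[245.7  34.5]
 [319.9  35.4]
 [306.2 253.6]
 [239.8 247.6]]
```

View pics/w3o.png

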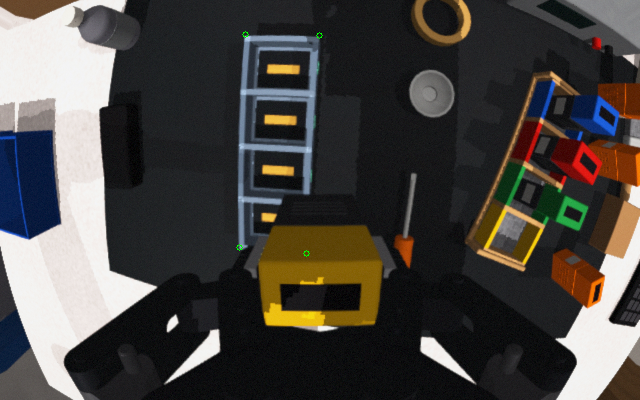

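```bash
python3 - <<'E'
from h import *
s=read_state();T=toolpose(s);print(s['q'],s['joint_velocities'],T.round(4))
E
```

```text
[0.18379093 0.00452447 0.06543958 1.63324917 0.03191907 3.14059527] [ 0.00022369 -0.00087007  0.000659   -0.00024196  0.00161768  0.00094531] [[ 0.983   0.1836 -0.0073  0.5066]
 [ 0.1837 -0.9825  0.0311  0.1032]
 [-0.0015 -0.0319 -0.9995  0.2266]
 [ 0.      0.      0.      1.    ]]
```

Emit:
{"method": "play_rows", "body": {
  "commands": [
    [[2, 2, 0], [-1.8, -0.4, 3]],
    [[6, 5, 0], [-1.8, -0.4, 8]],
    [[6, 5, 0], [-1.8, -0.4, 8]]
  ]
}}

```text
t: 6.0
eef_pos: [0.5128, 0.1078, 0.2266]
eef_rot: [0.0, 0.987, 0.162, -0.001]
force: [0.6, -0.1, -1.1]
grip_width: 0.0454
```

Emit:
{"method": "play_rows", "body": {
  "commands": [
    [[5, 3, 2], [0, 0, 8]],
    [[12, 8, 2], [0, 0, 16]],
    [[20, 13, 2], [0, 0, 24]],
    [[28, 18, 2], [0, 0, 32]],
    [[36, 23, 2], [0, 0, 40]],
    [[44, 28, 2], [0, 0, 48]],
    [[52, 33, 2], [0, 0, 56]],
    [[58, 36, 2], [0, 0, 64]]
  ]
}}

```text
t: 6.8
eef_pos: [0.5711, 0.1434, 0.2285]
eef_rot: [0.001, 0.75, 0.661, -0.001]
force: [0.8, 0.1, -1.1]
grip_width: 0.0453
```

Emit:
{"method": "play_rows", "body": {
  "commands": [
    [[5, 3, 0], [0, 0, 8]],
    [[10, 7, 0], [0, 0, 16]],
    [[16, 10, 0], [0, 0, 24]],
    [[22, 13, 0], [0, 0, 32]],
    [[28, 16, 0], [0, 0, 40]],
    [[34, 20, 0], [0, 0, 48]],
    [[40, 24, 0], [0, 0, 56]],
    [[42, 25, 0], [0, 0, 64]]
  ]
}}

```text
t: 7.6
eef_pos: [0.6135, 0.168, 0.2283]
eef_rot: [0.001, 0.285, 0.959, -0.0]
force: [-0.2, 0.5, -1.6]
grip_width: 0.0451
```

```bash
python3 - <<'E'
from h import *
s=read_state();T=toolpose(s);print(s['q'],T.round(4),np.degrees(np.arctan2(T[1,1],T[0,1])),s['grip_width'])
E
```

```text
[ 0.26812766  0.29683459  0.39711128  1.66960284 -0.00175363  0.84628937] [[-8.375e-01  5.465e-01  1.900e-03  6.135e-01]
 [ 5.465e-01  8.375e-01 -1.300e-03  1.680e-01]
 [-2.300e-03 -1.000e-04 -1.000e+00  2.283e-01]
 [ 0.000e+00  0.000e+00  0.000e+00  1.000e+00]] 56.87369583253088 0.04510861636734346
```

Emit:
{"method": "play_rows", "body": {
  "commands": [
    [[1, 1, 0], [0, 0, 8]],
    [[2, 2, 0], [0, 0, 16]],
    [[3, 3, 0], [0, 0, 24]],
    [[4, 3.5, 0], [0, 0, 32]],
    [[4.5, 3.7, 0], [0, 0, 38]],
    [[4.5, 3.7, 0], [0, 0, 40]],
    [[4.5, 3.7, 0], [0, 0, 40]],
    [[4.5, 3.7, 0], [0, 0, 40]]
  ]
}}

```text
t: 8.4
eef_pos: [0.6179, 0.1713, 0.2283]
eef_rot: [0.001, -0.058, 0.998, 0.0]
force: [-0.6, -0.2, -2.4]
grip_width: 0.0454
```

```bash
python3 - <<'E'
from h import *
s=read_state();T=toolpose(s);print(T[:3,3],s["grip_width"],s["force"],np.degrees(np.arctan2(T[1,1],T[0,1])))
im=optics.get_image("wrist");np.save("w4T.npy",T)
top=optics.get_image("top");cv2.imwrite("pics/t4.png",top[:,:,::-1])
c,sn=np.cos(.1201),np.sin(.1201)
L=np.array([[.119,.039],[.119,-.039],[-.119,-.039],[-.119,.039]])
P=np.c_[L@np.array([[c,-sn],[sn,c]]).T+[.5321,.1613],np.full(4,.042)]
o=im[:,:,::-1].copy()
for u,v in wproj(T,P): cv2.circle(o,(int(u),int(v)),3,(0,255,0),1)
cv2.imwrite("pics/w4o.png",o)
z=cv2.resize(o[200:350,230:410],None,fx=4,fy=4,interpolation=cv2.INTER_CUBIC); cv2.imwrite("pics/w4z.png",z)
E
```

```text
[0.61794187 0.17125731 0.22827776] 0.04539518999902748 [-0.60636896 -0.21395899 -2.35225725] 96.6837118839733
```

View pics/w4o.png

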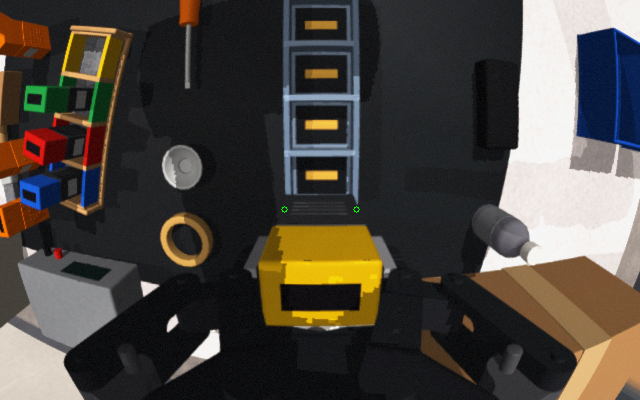

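View pics/w4z.png

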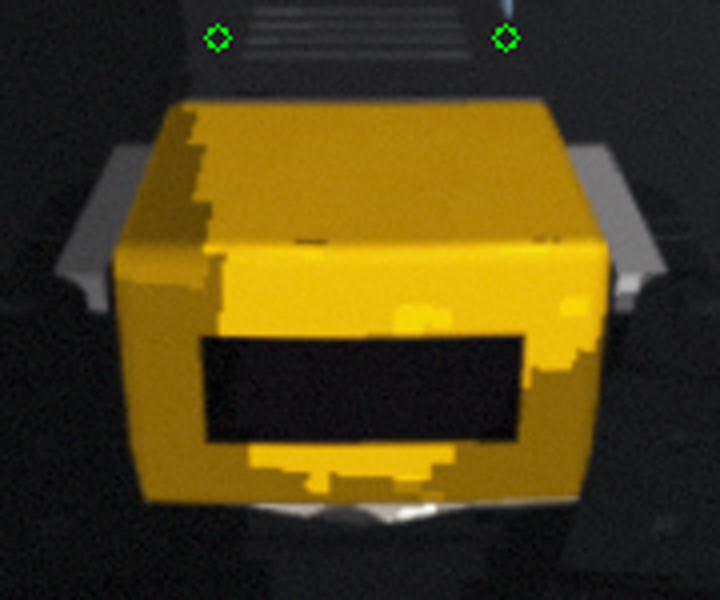

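View pics/t4.png

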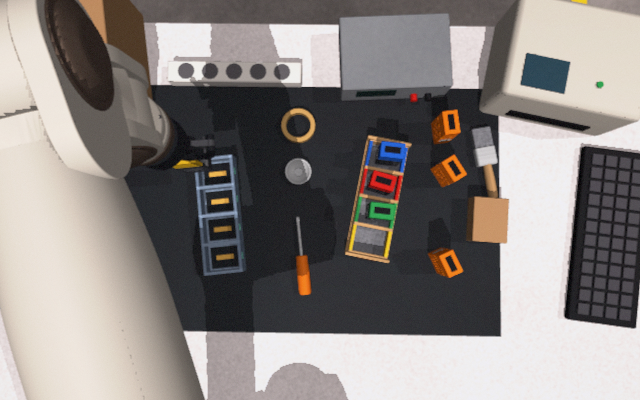

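```bash
python3 - <<'E'
from h import *
T=np.load("w4T.npy"); 
p=wback(T,[(320.3,296.7),(258.8,260.8),(381.8,260.8)],T[2,3]+.0355); print((np.c_[p,np.ones(3)]@np.linalg.inv(T).T).round(4))
c,sn=np.cos(.1201),np.sin(.1201)
L=np.array([[x,y] for x in(.058,0,-.058) for y in (.036,-.036)])
P=np.c_[L@np.array([[c,-sn],[sn,c]]).T+[.5321,.1613],np.full(6,.042)]
print(wproj(T,P).round(1))
o=cv2.imread("pics/w4o.png")
for u,v in wproj(T,P): cv2.circle(o,(int(round(u)),int(round(v))),1,(0,255,0),-1)
cv2.imwrite("pics/w4p.png",cv2.resize(o[0:220,260:380],None,fx=2.7,fy=2.7,interpolation=cv2.INTER_CUBIC))
E
```

```text
[[ 1.30e-03  1.00e-04 -3.55e-02  1.00e+00]
 [ 1.63e-02 -2.23e-02 -3.55e-02  1.00e+00]
 [ 1.63e-02  2.24e-02 -3.55e-02  1.00e+00]]
[[354.5 153.9]
 [285.7 154.1]
 [355.   98.5]
 [284.9  98.7]
 [354.8  44.2]
 [284.8  44.4]]
```

View pics/w4p.png

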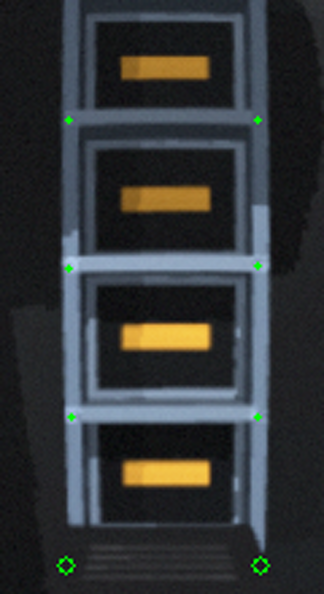

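Emit:
{"method": "play_rows", "body": {
  "commands": [
    [[1, 0, -10], [0, 0, 0.2]],
    [[1, 0, -35], [0, 0, 0.2]],
    [[1, 0, -65], [0, 0, 0.2]],
    [[1, 0, -95], [0, 0, 0.2]],
    [[1, 0, -120], [0, 0, 0.2]],
    [[1, 0, -138], [0, 0, 0.2]],
    [[1, 0, -146], [0, 0, 0.2]],
    [[1, 0, -148], [0, 0, 0.2]]
  ]
}}

```text
t: 9.3
eef_pos: [0.6184, 0.1713, 0.079]
eef_rot: [0.0, -0.06, 0.998, -0.0]
force: [0.1, -0.2, -0.7]
grip_width: 0.0456
```

Emit:
{"method": "play_rows", "body": {
  "commands": [
    [[0, 0, 0], [0, 0, 0]],
    [[0, 0, -1], [0, 0, 0]],
    [[0, 0, -2], [0, 0, 0]],
    [[0, 0, -2], [0, 0, 0]]
  ]
}}

```text
t: 9.7
eef_pos: [0.6186, 0.1713, 0.0775]
eef_rot: [0.001, -0.06, 0.998, -0.0]
force: [-0.5, -0.3, -1.5]
grip_width: 0.0454
```

Emit:
{"method": "play_rows", "body": {
  "commands": [
    [[0, 0, -0.5], [0, 0, 0]],
    [[0, 0, -1], [0, 0, 0]],
    [[0, 0, -1], [0, 0, 0]]
  ]
}}

```text
t: 10.0
eef_pos: [0.6187, 0.1713, 0.0767]
eef_rot: [0.001, -0.06, 0.998, -0.0]
force: [0.1, 0.2, -1.2]
grip_width: 0.0453
```

Emit:
{"method": "play_rows", "body": {
  "commands": [
    [[0, 0, -0.5], [0, 0, 0]],
    [[0, 0, -1], [0, 0, 0]],
    [[0, 0, -1], [0, 0, 0]]
  ]
}}

```text
t: 10.3
eef_pos: [0.6188, 0.1714, 0.0765]
eef_rot: [0.001, -0.06, 0.998, 0.0]
force: [-2.2, -1.0, 5.6]
grip_width: 0.0455
```

Emit:
{"method": "play_rows", "body": {
  "commands": [
    [[0, 0, 0], [0, 0, 0]],
    [[0, 0, 0], [0, 0, 0]],
    [[0, 0, 0], [0, 0, 0]],
    [[0, 0, 0], [0, 0, 0]],
    [[0, 0, 0], [0, 0, 0]],
    [[0, 0, 0], [0, 0, 0]]
  ],
  "grip": 1
}}

```text
t: 10.9
eef_pos: [0.6188, 0.1714, 0.0765]
eef_rot: [0.001, -0.06, 0.998, 0.0]
force: [-1.0, -0.6, 0.7]
grip_width: 0.0854
```

Emit:
{"method": "play_rows", "body": {
  "commands": [
    [[0, 0, 10], [0, 0, 0]],
    [[0, 0, 35], [0, 0, 0]],
    [[0, 0, 70], [0, 0, 0]],
    [[0, 0, 110], [0, 0, 0]],
    [[0, 0, 145], [0, 0, 0]],
    [[0, 0, 160], [0, 0, 0]],
    [[0, 0, 163], [0, 0, 0]]
  ]
}}

```text
t: 11.6
eef_pos: [0.6195, 0.1716, 0.2428]
eef_rot: [0.003, -0.06, 0.998, 0.001]
force: [-0.4, 0.4, 0.6]
grip_width: 0.0854
```

```bash
python3 - <<'E'
from h import *
s=read_state();T=toolpose(s);print(T[:3,3],s["grip_width"],np.degrees(np.arctan2(T[1,1],T[0,1])))
im=optics.get_image("wrist");np.save("w5T.npy",T);cv2.imwrite("pics/w5.png",im[:,:,::-1])
E
```

```text
[0.61946358 0.17156001 0.24282952] 0.08538660247554346 96.92827250764392
```

View pics/w5.png

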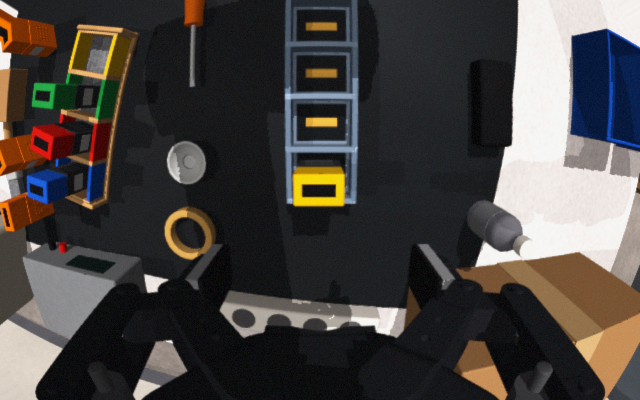

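Emit:
{"method": "play_rows", "body": {
  "commands": [
    [[-4, -15, 0], [0, 0, -1]],
    [[-14, -58, 0], [0, 0, -3]],
    [[-25, -103, 0], [0, 0, -5]],
    [[-36, -148, 0], [0, 0, -7]],
    [[-47, -193, 0], [0, 0, -9]],
    [[-58, -238, 0], [0, 0, -11]],
    [[-69, -283, 0], [0, 0, -12.5]],
    [[-77, -320, 0], [0, 0, -12.6]]
  ]
}}

```text
t: 12.45
eef_pos: [0.5402, -0.1511, 0.2401]
eef_rot: [0.002, 0.051, 0.999, 0.0]
force: [0.9, 0.4, 0.1]
grip_width: 0.0853
```

```bash
cat > to.py <<'E'
import sys
from h import *
x,y,yaw=map(float,sys.argv[1:4])
s=read_state();T=toolpose(s);a=np.degrees(np.arctan2(T[1,1],T[0,1]))
print(s['t'],T.round(4)[:3,2:],"shift mm",(np.array([x,y,.0765])-T[:3,3])*1e3,"turn",yaw+90-a,"grip",s['grip_width'],s['q'][5])
E
python3 to.py .5401 -.1617 -5.7
```

```text
12.45 [[ 0.003   0.5402]
 [-0.     -0.1511]
 [-1.      0.2401]] shift mm [-1.17092980e-01 -1.05969383e+01 -1.63557681e+02] turn 0.12923878317477033 grip 0.08533268631790793 -0.17139180573294904
```

Emit:
{"method": "play_rows", "body": {
  "commands": [
    [[0, -8, 0], [0, 0, 0]],
    [[0, -10.6, 0], [0, 0, 0]],
    [[0, -10.6, 0], [0, 0, 0]]
  ]
}}

```text
t: 12.75
eef_pos: [0.54, -0.1615, 0.2393]
eef_rot: [0.001, 0.051, 0.999, 0.0]
force: [0.1, 0.3, -0.1]
grip_width: 0.0852
```

```bash
python3 - <<'E'
from h import *
s=read_state();T=toolpose(s);print(T[:3,3],s["grip_width"],np.degrees(np.arctan2(T[1,1],T[0,1])))
im=optics.get_image("wrist");np.save("w6T.npy",T);cv2.imwrite("pics/w6.png",im[:,:,::-1])
print(wproj(T,[[.5401,-.1617,.112],[.5968,-.1635,.112]]))
E
python3 to.py .5401 -.1617 -5.7
```

```text
[ 0.5399504  -0.16147389  0.23931279] 0.0851847493539868 84.14160163129266
[[319.62862089 194.34775768]
 [323.88954059 253.25274731]]
12.8 [[ 2.300e-03  5.402e-01]
 [ 5.000e-04 -1.609e-01]
 [-1.000e+00  2.395e-01]] shift mm [-9.85354720e-02 -8.10752011e-01 -1.63039662e+02] turn 0.10107210371518249 grip 0.08519791167522486 -0.18876403374368583
```

View pics/w6.png

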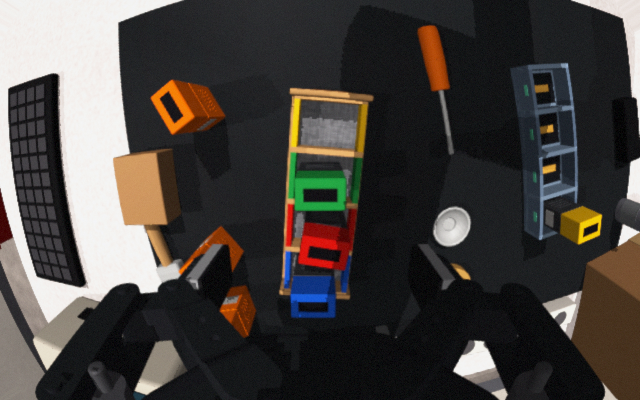

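```bash
python3 - <<'E'
import cv2
im=cv2.imread("pics/w6.png")
cv2.imwrite("pics/w6z.png",cv2.resize(im[160:325,280:370],None,fx=3.6,fy=3.6,interpolation=cv2.INTER_CUBIC))
E
```

```text
(no output)
```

View pics/w6z.png

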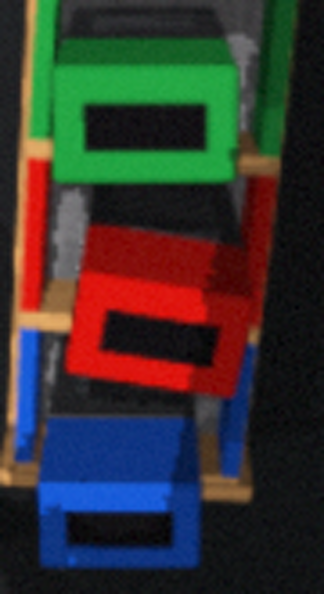

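```bash
python3 - <<'E'
from h import *
T=np.load("w6T.npy")
S=dict(green=[(85,105),(205,102),(207,150),(85,152)],red=[(106,311),(218,328),(212,366),(102,349)],blue=[(67,515),(171,513),(172,546),(68,547)],
 gt=[(54,66),(235,66),(237,184),(54,181)],rt=[(78,272),(252,297),(238,398),(66,374)],bt=[(38,482),(198,480),(199,567),(40,566)])
for n,p in S.items():
    P=wback(T,(np.array(p)+.5)/3.6-.5+np.array((280,160)),.112)[:,:2]
    y=-(P[0]-P[1]+P[3]-P[2])/2; x=-(P[0]-P[3]+P[1]-P[2])/2
    print(n,P.mean(0).round(4),"len y %.4f x %.4f"%(np.linalg.norm(y),np.linalg.norm(x)),"yaw y-90 %.1f x %.1f"%(np.degrees(np.arctan2(y[1],y[0]))-90,np.degrees(np.arctan2(x[1],x[0]))))
E
```

```text
green [ 0.5407 -0.1614] len y 0.0295 x 0.0119 yaw y-90 -4.6 x -4.6
red [ 0.5973 -0.1634] len y 0.0292 x 0.0110 yaw y-90 -15.6 x -12.3
blue [ 0.6567 -0.1806] len y 0.0294 x 0.0114 yaw y-90 -4.5 x -5.0
gt [ 0.5401 -0.1614] len y 0.0444 x 0.0293 yaw y-90 -6.3 x -5.3
rt [ 0.5967 -0.1636] len y 0.0455 x 0.0294 yaw y-90 -14.9 x -12.1
bt [ 0.6549 -0.1806] len y 0.0450 x 0.0299 yaw y-90 -5.3 x -5.6
```

Emit:
{"method": "play_rows", "body": {
  "commands": [
    [[0, -0.7, -8], [0, 0, 0]],
    [[0, -0.7, -35], [0, 0, 0]],
    [[0, -0.7, -70], [0, 0, 0]],
    [[0, -0.7, -105], [0, 0, 0]],
    [[0, -0.7, -135], [0, 0, 0]],
    [[0, -0.7, -155], [0, 0, 0]],
    [[0, -0.7, -162], [0, 0, 0]],
    [[0, -0.7, -163], [0, 0, 0]]
  ]
}}

```text
t: 13.6
eef_pos: [0.5399, -0.1607, 0.0756]
eef_rot: [0.0, 0.05, 0.999, 0.001]
force: [-0.3, -0.6, -0.0]
grip_width: 0.0856
```

Emit:
{"method": "play_rows", "body": {
  "commands": [
    [[0, 0, 0], [0, 0, 0]],
    [[0, 0, 0], [0, 0, 0]],
    [[0, 0, 0], [0, 0, 0]],
    [[0, 0, 0], [0, 0, 0]],
    [[0, 0, 0], [0, 0, 0]],
    [[0, 0, 0], [0, 0, 0]],
    [[0, 0, 0], [0, 0, 0]],
    [[0, 0, 0], [0, 0, 0]]
  ],
  "grip": -1
}}

```text
t: 14.4
eef_pos: [0.5405, -0.1608, 0.0768]
eef_rot: [0.001, 0.05, 0.999, 0.0]
force: [-1.1, -1.0, 5.8]
grip_width: 0.0454
```

```bash
python3 to.py .5609 .1648 6.9
```

```text
14.4 [[ 2.700e-03  5.405e-01]
 [ 8.000e-04 -1.608e-01]
 [-1.000e+00  7.680e-02]] shift mm [ 2.04294591e+01  3.25597883e+02 -2.95955075e-01] turn 12.636305779207774 grip 0.04537329801612049 -0.1897923580318559
```

Emit:
{"method": "play_rows", "body": {
  "commands": [
    [[0, 0, 3], [0, 0, 0]],
    [[0, 0, 10], [0, 0, 0]],
    [[0, 0, 25], [0, 0, 0]],
    [[0, 0, 50], [0, 0, 0]],
    [[0, 0, 80], [0, 0, 0]],
    [[0, 0, 115], [0, 0, 0]],
    [[0, 6, 140], [0, 0, 0]],
    [[1, 25, 150], [0, 0, 1]]
  ]
}}

```text
t: 15.2
eef_pos: [0.542, -0.1367, 0.231]
eef_rot: [0.003, 0.042, 0.999, -0.0]
force: [0.0, 0.0, -2.9]
grip_width: 0.0452
```

```bash
python3 to.py .5609 .1648 6.9
```

```text
15.2 [[ 7.000e-03  5.420e-01]
 [-7.000e-04 -1.367e-01]
 [-1.000e+00  2.310e-01]] shift mm [  18.88650346  301.54957844 -154.46076235] turn 11.731247556093422 grip 0.04518862048633681 -0.16331962053791702
```

Emit:
{"method": "play_rows", "body": {
  "commands": [
    [[2, 35, 0], [0, 0, 1.5]],
    [[4, 78, 0], [0, 0, 3]],
    [[7, 123, 0], [0, 0, 5]],
    [[10, 168, 0], [0, 0, 7]],
    [[13, 213, 0], [0, 0, 9]],
    [[16, 255, 0], [0, 0, 11]],
    [[18, 288, 0], [0, 0, 11.7]],
    [[19, 301.5, 0], [0, 0, 11.7]]
  ]
}}

```text
t: 16.0
eef_pos: [0.5608, 0.1676, 0.2317]
eef_rot: [0.004, -0.061, 0.998, 0.0]
force: [0.5, -0.1, -2.7]
grip_width: 0.0452
```

Emit:
{"method": "play_rows", "body": {
  "commands": [
    [[0, 0, 0], [0, 0, 0]],
    [[0, 0, 0], [0, 0, 0]]
  ]
}}

```text
t: 16.2
eef_pos: [0.5608, 0.1671, 0.2322]
eef_rot: [0.004, -0.061, 0.998, 0.0]
force: [0.9, 0.8, -2.2]
grip_width: 0.0451
```

```bash
python3 to.py .5609 .1648 6.9;  python3 - <<'E'
from h import *
s=read_state();T=toolpose(s)
im=optics.get_image("wrist");np.save("w7T.npy",T)
o=im[:,:,::-1].copy()
print(wproj(T,T[:3,3]+[[0,0,.0355]]))
c,sn=np.cos(.1201),np.sin(.1201)
L=np.array([[x,y] for x in(.058,0,-.058) for y in (.036,-.036)])
P=np.c_[L@np.array([[c,-sn],[sn,c]]).T+[.5321,.1613],np.full(6,.042)]
for u,v in wproj(T,P): cv2.circle(o,(int(round(u)),int(round(v))),1,(0,255,0),-1)
for u,v in wproj(T,T[:3,3]+[[0,0,.0355]]): cv2.circle(o,(int(round(u)),int(round(v))),1,(0,255,0),-1)
cv2.imwrite("pics/w7.png",o)
E
```

```text
16.2 [[ 0.0076  0.5608]
 [ 0.0011  0.1671]
 [-1.      0.2322]] shift mm [ 1.38418877e-01 -2.31730556e+00 -1.55731628e+02] turn -0.1451749488659857 grip 0.0451104598231436 0.16721350927068998
[[320.16241307 299.97100081]]
```

View pics/w7.png

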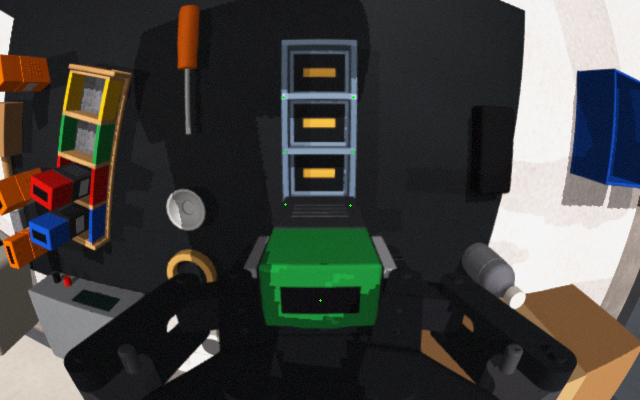

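Emit:
{"method": "play_rows", "body": {
  "commands": [
    [[0, -2, -10], [0, 0.4, -0.1]],
    [[0, -2.3, -35], [0, 0.4, -0.1]],
    [[0, -2.3, -65], [0, 0.4, -0.1]],
    [[0, -2.3, -95], [0, 0.4, -0.1]],
    [[0, -2.3, -122], [0, 0.4, -0.1]],
    [[0, -2.3, -142], [0, 0.4, -0.1]],
    [[0, -2.3, -150], [0, 0.4, -0.1]],
    [[0, -2.3, -152], [0, 0.4, -0.1]]
  ]
}}

```text
t: 17.05
eef_pos: [0.5603, 0.1632, 0.0791]
eef_rot: [-0.001, -0.059, 0.998, 0.0]
force: [0.4, -0.1, -2.7]
grip_width: 0.0455
```

Emit:
{"method": "play_rows", "body": {
  "commands": [
    [[0, 0, 0], [0, 0, 0]],
    [[0, 0, -1], [0, 0, 0]],
    [[0, 0, -2], [0, 0, 0]],
    [[0, 0, -2], [0, 0, 0]]
  ]
}}

```text
t: 17.45
eef_pos: [0.5606, 0.1632, 0.0776]
eef_rot: [-0.0, -0.059, 0.998, 0.0]
force: [-0.1, -0.2, -1.6]
grip_width: 0.0453
```

```bash
python3 to.py .5609 .1648 6.9
```

```text
17.45 [[-4.000e-04  5.606e-01]
 [ 6.000e-04  1.632e-01]
 [-1.000e+00  7.760e-02]] shift mm [ 0.33034748  1.55497067 -1.13008742] turn 0.07900071778946938 grip 0.04525415417247429 0.1639875284021033
```

Emit:
{"method": "play_rows", "body": {
  "commands": [
    [[0, 0.5, -0.5], [0, 0, 0]],
    [[0, 1, -1], [0, 0, 0]],
    [[0, 1, -1], [0, 0, 0]]
  ]
}}

```text
t: 17.75
eef_pos: [0.5607, 0.1644, 0.0769]
eef_rot: [0.0, -0.06, 0.998, 0.0]
force: [-0.2, -0.7, -1.3]
grip_width: 0.0451
```

Emit:
{"method": "play_rows", "body": {
  "commands": [
    [[0, 0, -0.5], [0, 0, 0]],
    [[0, 0, -1], [0, 0, 0]],
    [[0, 0, -1], [0, 0, 0]]
  ]
}}

```text
t: 18.05
eef_pos: [0.5608, 0.1643, 0.0769]
eef_rot: [0.0, -0.06, 0.998, 0.0]
force: [-3.6, -1.7, 4.9]
grip_width: 0.0457
```

Contact at the bay floor; release and rise.

Emit:
{"method": "play_rows", "body": {
  "commands": [
    [[0, 0, 0], [0, 0, 0]],
    [[0, 0, 0], [0, 0, 0]],
    [[0, 0, 0], [0, 0, 0]],
    [[0, 0, 0], [0, 0, 0]],
    [[0, 0, 0], [0, 0, 0]],
    [[0, 0, 0], [0, 0, 0]]
  ],
  "grip": 1
}}

```text
t: 18.65
eef_pos: [0.5608, 0.1644, 0.0768]
eef_rot: [0.0, -0.06, 0.998, 0.0]
force: [-0.6, -0.1, -0.3]
grip_width: 0.0853
```

Emit:
{"method": "play_rows", "body": {
  "commands": [
    [[0, 0, 10], [0, 0, 0]],
    [[0, 0, 35], [0, 0, 0]],
    [[0, 0, 70], [0, 0, 0]],
    [[0, 0, 110], [0, 0, 0]],
    [[0, 0, 145], [0, 0, 0]],
    [[0, 0, 160], [0, 0, 0]],
    [[0, 0, 163], [0, 0, 0]]
  ]
}}

```text
t: 19.35
eef_pos: [0.5615, 0.1646, 0.243]
eef_rot: [0.003, -0.06, 0.998, 0.001]
force: [-0.8, 0.4, -0.1]
grip_width: 0.0853
```

```bash
python3 to.py .5968 -.1636 -15; python3 - <<'E'
from h import *
im=optics.get_image("wrist");cv2.imwrite("pics/w8.png",im[:,:,::-1])
E
```

```text
19.35 [[ 0.005   0.5615]
 [ 0.0021  0.1646]
 [-1.      0.243 ]] shift mm [  35.32301939 -328.18018936 -166.50553328] turn -21.830652014682315 grip 0.08527906587781135 0.16564043029073394
```

View pics/w8.png

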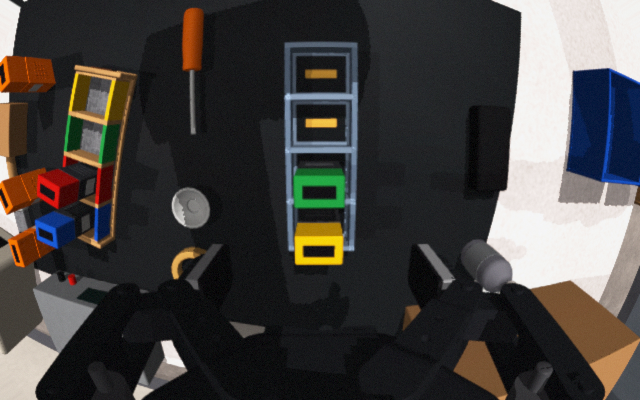

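Green stands upright in bay +29 (slot at 320,190), with yellow behind it. Now red.

Emit:
{"method": "play_rows", "body": {
  "commands": [
    [[2, -15, 0], [0, 0.1, -1]],
    [[6, -55, 0], [0, 0.3, -4]],
    [[10, -100, 0], [0, 0.3, -7]],
    [[15, -145, 0], [0, 0.3, -11]],
    [[20, -190, 0], [0, 0.3, -14]],
    [[25, -235, 0], [0, 0.3, -17]],
    [[30, -280, 0], [0, 0.3, -20]],
    [[35, -315, 0], [0, 0.3, -21.8]]
  ]
}}

```text
t: 20.2
eef_pos: [0.5953, -0.1538, 0.24]
eef_rot: [-0.002, 0.132, 0.991, 0.0]
force: [0.2, 0.1, 0.7]
grip_width: 0.0854
```

Emit:
{"method": "play_rows", "body": {
  "commands": [
    [[0, -8, 0], [0, 0, 0]],
    [[0, -10, 0], [0, 0, 0]],
    [[0, -10, 0], [0, 0, 0]]
  ]
}}

```text
t: 20.5
eef_pos: [0.5948, -0.1635, 0.2393]
eef_rot: [-0.003, 0.132, 0.991, 0.001]
force: [0.2, -0.4, -0.1]
grip_width: 0.0854
```

```bash
python3 to.py .5968 -.1636 -15
```

```text
20.5 [[-0.005   0.5948]
 [ 0.002  -0.1635]
 [-1.      0.2393]] shift mm [ 1.98345120e+00 -1.11956604e-01 -1.62843778e+02] turn 0.20590439441271258 grip 0.08540136052458937 -0.0031159453734424278
```

Emit:
{"method": "play_rows", "body": {
  "commands": [
    [[2, 0, -8], [0, -0.3, 0.2]],
    [[2, 0, -35], [0, -0.3, 0.2]],
    [[2, 0, -70], [0, -0.3, 0.2]],
    [[2, 0, -105], [0, -0.3, 0.2]],
    [[2, 0, -135], [0, -0.3, 0.2]],
    [[2, 0, -155], [0, -0.3, 0.2]],
    [[2, 0, -162], [0, -0.3, 0.2]],
    [[2, 0, -163], [0, -0.3, 0.2]]
  ]
}}

```text
t: 21.3
eef_pos: [0.5964, -0.1623, 0.0756]
eef_rot: [-0.001, 0.13, 0.992, 0.001]
force: [-0.7, 1.2, 0.1]
grip_width: 0.0855
```

Emit:
{"method": "play_rows", "body": {
  "commands": [
    [[0, 0, 0], [0, 0, 0]],
    [[0, 0, 0], [0, 0, 0]],
    [[0, 0, 0], [0, 0, 0]],
    [[0, 0, 0], [0, 0, 0]],
    [[0, 0, 0], [0, 0, 0]],
    [[0, 0, 0], [0, 0, 0]],
    [[0, 0, 0], [0, 0, 0]],
    [[0, 0, 0], [0, 0, 0]]
  ],
  "grip": -1
}}

```text
t: 22.1
eef_pos: [0.597, -0.1624, 0.0769]
eef_rot: [0.0, 0.13, 0.992, 0.001]
force: [-0.9, 0.5, 6.3]
grip_width: 0.0456
```

Emit:
{"method": "play_rows", "body": {
  "commands": [
    [[0, 0, 3], [0, 0, 0]],
    [[0, 0, 10], [0, 0, 0]],
    [[0, 0, 25], [0, 0, 0]],
    [[0, 0, 50], [0, 0, 0]],
    [[0, 0, 80], [0, 0, 0]],
    [[0, 0, 115], [0, 0, 0]],
    [[0, 6, 140], [0, 0, 0]],
    [[0, 20, 150], [0, 0, 1]]
  ]
}}

```text
t: 22.9
eef_pos: [0.5977, -0.1429, 0.2307]
eef_rot: [0.003, 0.122, 0.993, 0.001]
force: [-0.1, 0.1, -3.4]
grip_width: 0.0453
```

```bash
python3 to.py .5033 .1578 6.9
```

```text
22.9 [[ 0.0054  0.5977]
 [ 0.0011 -0.1429]
 [-1.      0.2307]] shift mm [ -94.36607696  300.69710034 -154.23506718] turn 20.86197686406338 grip 0.04532203581831725 0.007958774872779363
```

Emit:
{"method": "play_rows", "body": {
  "commands": [
    [[-10, 32, 0], [0, 0.3, 2]],
    [[-23, 74, 0], [0, 0.3, 5]],
    [[-37, 118, 0], [0, 0.3, 8]],
    [[-51, 162, 0], [0, 0.3, 11]],
    [[-65, 206, 0], [0, 0.3, 14]],
    [[-79, 250, 0], [0, 0.3, 17]],
    [[-90, 286, 0], [0, 0.3, 20]],
    [[-94.4, 300.7, 0], [0, 0.3, 20.9]]
  ]
}}

```text
t: 23.7
eef_pos: [0.5016, 0.161, 0.2305]
eef_rot: [-0.001, -0.063, 0.998, 0.001]
force: [-0.6, -0.5, -3.5]
grip_width: 0.0454
```

Emit:
{"method": "play_rows", "body": {
  "commands": [
    [[0, 0, 0], [0, 0, 0]],
    [[0, 0, 0], [0, 0, 0]]
  ]
}}

```text
t: 23.9
eef_pos: [0.5013, 0.1612, 0.2302]
eef_rot: [-0.001, -0.064, 0.998, 0.001]
force: [0.4, -0.0, -2.4]
grip_width: 0.0452
```

```bash
python3 to.py .5033 .1578 6.9;  python3 - <<'E'
from h import *
s=read_state();T=toolpose(s)
im=optics.get_image("wrist")
o=im[:,:,::-1].copy()
for u,v in wproj(T,T[:3,3]+[[0,0,.0355]]): cv2.circle(o,(int(round(u)),int(round(v))),1,(0,255,0),-1)
cv2.imwrite("pics/w9.png",o)
E
```

```text
23.9 [[-0.0018  0.5013]
 [ 0.0021  0.1612]
 [-1.      0.2302]] shift mm [   2.02718      -3.37778548 -153.73631258] turn -0.4099819887264431 grip 0.045230882147378484 0.18218229175115655
```

View pics/w9.png

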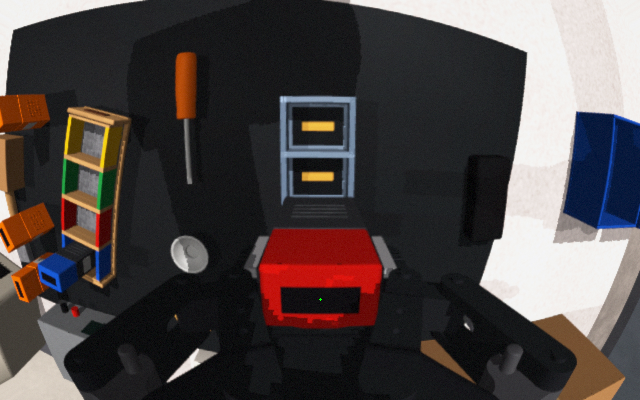

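Red is held centred (slot at 320,300). Lower it into bay -29.

Emit:
{"method": "play_rows", "body": {
  "commands": [
    [[2, -3, -10], [0, 0, -0.4]],
    [[2, -3.4, -35], [0, 0, -0.4]],
    [[2, -3.4, -65], [0, 0, -0.4]],
    [[2, -3.4, -95], [0, 0, -0.4]],
    [[2, -3.4, -122], [0, 0, -0.4]],
    [[2, -3.4, -141], [0, 0, -0.4]],
    [[2, -3.4, -148], [0, 0, -0.4]],
    [[2, -3.4, -150], [0, 0, -0.4]]
  ]
}}

```text
t: 24.75
eef_pos: [0.5034, 0.1561, 0.0792]
eef_rot: [-0.002, -0.059, 0.998, 0.001]
force: [0.5, -1.0, -2.2]
grip_width: 0.0456
```

Emit:
{"method": "play_rows", "body": {
  "commands": [
    [[0, 0, 0], [0, 0, 0]],
    [[0, 0, -1], [0, 0, 0]],
    [[0, 0, -2], [0, 0, 0]],
    [[0, 0, -2], [0, 0, 0]]
  ]
}}

```text
t: 25.15
eef_pos: [0.5036, 0.1562, 0.0777]
eef_rot: [-0.001, -0.059, 0.998, 0.001]
force: [-0.4, 0.9, -3.2]
grip_width: 0.0454
```

```bash
python3 to.py .5033 .1578 6.9
```

```text
25.15 [[-0.0024  0.5036]
 [ 0.0017  0.1562]
 [-1.      0.0777]] shift mm [-0.30403804  1.60474215 -1.19373469] turn 0.15013115391811027 grip 0.04535253186031046 0.18171203612997022
```

Emit:
{"method": "play_rows", "body": {
  "commands": [
    [[0, 0.5, -0.5], [0, 0, 0]],
    [[0, 1, -1], [0, 0, 0]],
    [[0, 1, -1], [0, 0, 0]]
  ]
}}

```text
t: 25.45
eef_pos: [0.5037, 0.1573, 0.0769]
eef_rot: [-0.001, -0.059, 0.998, 0.001]
force: [0.3, 0.2, -0.2]
grip_width: 0.0457
```

Emit:
{"method": "play_rows", "body": {
  "commands": [
    [[0, 0, -0.5], [0, 0, 0]],
    [[0, 0, -1], [0, 0, 0]],
    [[0, 0, -1], [0, 0, 0]]
  ]
}}

```text
t: 25.75
eef_pos: [0.5039, 0.1573, 0.0769]
eef_rot: [-0.0, -0.059, 0.998, 0.001]
force: [-3.1, -3.1, 6.3]
grip_width: 0.0454
```

Emit:
{"method": "play_rows", "body": {
  "commands": [
    [[0, 0, 0], [0, 0, 0]],
    [[0, 0, 0], [0, 0, 0]],
    [[0, 0, 0], [0, 0, 0]],
    [[0, 0, 0], [0, 0, 0]],
    [[0, 0, 0], [0, 0, 0]],
    [[0, 0, 0], [0, 0, 0]]
  ],
  "grip": 1
}}

```text
t: 26.35
eef_pos: [0.5039, 0.1573, 0.0768]
eef_rot: [-0.001, -0.059, 0.998, 0.001]
force: [0.7, 0.5, -0.4]
grip_width: 0.0852
```

Emit:
{"method": "play_rows", "body": {
  "commands": [
    [[0, 0, 10], [0, 0, 0]],
    [[0, 0, 35], [0, 0, 0]],
    [[0, 0, 70], [0, 0, 0]],
    [[0, 0, 110], [0, 0, 0]],
    [[0, 0, 145], [0, 0, 0]],
    [[0, 0, 160], [0, 0, 0]],
    [[0, 0, 163], [0, 0, 0]]
  ]
}}

```text
t: 27.05
eef_pos: [0.5045, 0.1575, 0.2428]
eef_rot: [0.001, -0.059, 0.998, 0.001]
force: [0.4, 0.2, -0.1]
grip_width: 0.0851
```

```bash
python3 to.py .656 -.1806 -5; python3 - <<'E'
from h import *
im=optics.get_image("wrist");cv2.imwrite("pics/w10.png",im[:,:,::-1])
E
```

```text
27.05 [[ 0.0027  0.5045]
 [ 0.0031  0.1575]
 [-1.      0.2428]] shift mm [ 151.46597746 -338.11521615 -166.31313964] turn -11.755614050614682 grip 0.08508459677770008 0.1835584784241549
```

View pics/w10.png

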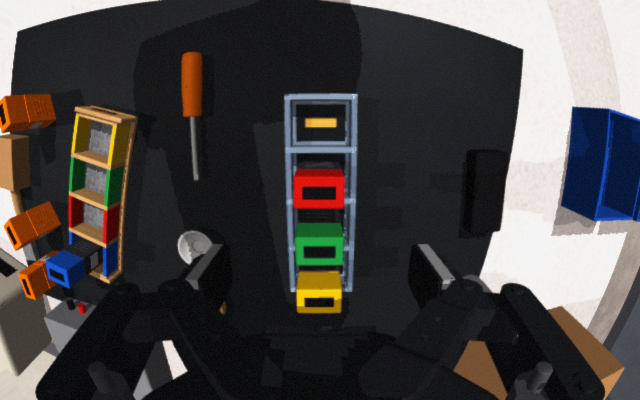

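```bash
python3 - <<'E'
from h import *
for z in (0,.1,.15): print(z,back("top",[(341,99),(400,97),(449,93),(340,17),(433,140),(434,110)],z).round(3).tolist())
E
```

```text
0 [[0.784, -0.086, -0.0], [0.79, -0.212, -0.0], [0.8, -0.317, 0.0], [0.965, -0.081, 0.0], [0.698, -0.282, 0.0], [0.762, -0.284, 0.0]]
0.1 [[0.755, -0.083, 0.1], [0.76, -0.197, 0.1], [0.769, -0.291, 0.1], [0.918, -0.079, 0.1], [0.678, -0.26, 0.1], [0.736, -0.262, 0.1]]
0.15 [[0.741, -0.082, 0.15], [0.746, -0.189, 0.15], [0.754, -0.278, 0.15], [0.894, -0.078, 0.15], [0.667, -0.249, 0.15], [0.723, -0.251, 0.15]]
```

Emit:
{"method": "play_rows", "body": {
  "commands": [
    [[5, -12, 0], [0, 0, -1]],
    [[20, -46, 0], [0, 0, -2]],
    [[38, -86, 0], [0, 0, -4]],
    [[56, -126, 0], [0, 0, -6]],
    [[74, -166, 0], [0, 0, -8]],
    [[92, -206, 0], [0, 0, -10]],
    [[108, -246, 0], [0, 0, -11]],
    [[122, -280, 0], [0, 0, -11.5]]
  ]
}}

```text
t: 27.9
eef_pos: [0.6262, -0.1257, 0.2397]
eef_rot: [-0.0, 0.043, 0.999, 0.001]
force: [0.4, 0.2, -0.6]
grip_width: 0.0855
```

Emit:
{"method": "play_rows", "body": {
  "commands": [
    [[15, -28, 0], [0, 0, 0]],
    [[27, -50, 0], [0, 0, 0]],
    [[29.5, -55, 0], [0, 0, 0]],
    [[29.5, -55, 0], [0, 0, 0]],
    [[29.5, -55, 0], [0, 0, 0]]
  ]
}}

```text
t: 28.4
eef_pos: [0.6552, -0.1803, 0.2391]
eef_rot: [-0.001, 0.043, 0.999, 0.001]
force: [-0.1, 0.2, -0.7]
grip_width: 0.0853
```

```bash
python3 to.py .656 -.1806 -5;  python3 - <<'E'
from h import *
s=read_state();T=toolpose(s)
im=optics.get_image("wrist")
o=im[:,:,::-1].copy()
for u,v in wproj(T,[[.656,-.1806,.112]]): cv2.circle(o,(int(round(u)),int(round(v))),1,(0,255,0),-1);print(u,v)
cv2.imwrite("pics/w11.png",o)
E
```

```text
28.4 [[-0.0018  0.6552]
 [ 0.003  -0.1803]
 [-1.      0.2391]] shift mm [   0.78506106   -0.30112213 -162.64797736] turn -0.10552736559448306 grip 0.08526621658166626 -0.18409754482680407
319.2832596889582 195.6595646953219
```

View pics/w11.png

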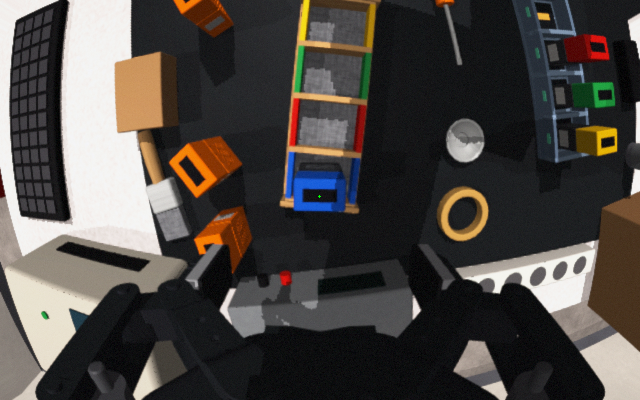

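Emit:
{"method": "play_rows", "body": {
  "commands": [
    [[0.5, -0.3, -8], [0, 0, 0]],
    [[0.5, -0.3, -35], [0, 0, 0]],
    [[0.5, -0.3, -70], [0, 0, 0]],
    [[0.5, -0.3, -105], [0, 0, 0]],
    [[0.5, -0.3, -135], [0, 0, 0]],
    [[0.5, -0.3, -155], [0, 0, 0]],
    [[0.5, -0.3, -162], [0, 0, 0]],
    [[0.5, -0.3, -163], [0, 0, 0]]
  ],
  "grip": 0.7
}}

```text
t: 29.25
eef_pos: [0.6552, -0.1795, 0.076]
eef_rot: [-0.001, 0.042, 0.999, 0.001]
force: [0.2, -0.4, 0.8]
grip_width: 0.0726
```

Emit:
{"method": "play_rows", "body": {
  "commands": [
    [[0, 0, 0], [0, 0, 0]],
    [[0, 0, 0], [0, 0, 0]],
    [[0, 0, 0], [0, 0, 0]],
    [[0, 0, 0], [0, 0, 0]],
    [[0, 0, 0], [0, 0, 0]],
    [[0, 0, 0], [0, 0, 0]],
    [[0, 0, 0], [0, 0, 0]],
    [[0, 0, 0], [0, 0, 0]]
  ],
  "grip": -1
}}

```text
t: 30.05
eef_pos: [0.6559, -0.1796, 0.0776]
eef_rot: [-0.0, 0.042, 0.999, 0.001]
force: [-0.2, 0.9, 6.7]
grip_width: 0.0458
```

Emit:
{"method": "play_rows", "body": {
  "commands": [
    [[0, 0, 3], [0, 0, 0]],
    [[0, 0, 10], [0, 0, 0]],
    [[0, 0, 25], [0, 0, 0]],
    [[0, 0, 50], [0, 0, 0]],
    [[0, 0, 80], [0, 0, 0]],
    [[0, 0, 115], [0, 0, 0]],
    [[-2, 6, 140], [0, 0, 0]],
    [[-8, 16, 150], [0, 0, 1]]
  ]
}}

```text
t: 30.85
eef_pos: [0.6485, -0.1639, 0.2314]
eef_rot: [0.002, 0.033, 0.999, 0.001]
force: [-0.1, 0.4, -1.9]
grip_width: 0.0455
```

```bash
python3 to.py .4457 .1509 6.9
```

```text
30.85 [[ 0.0043  0.6485]
 [ 0.0016 -0.1639]
 [-1.      0.2314]] shift mm [-202.83115145  314.78155739 -154.88569171] turn 10.721186895727286 grip 0.045455216700298486 -0.18189661374071006
```

Emit:
{"method": "play_rows", "body": {
  "commands": [
    [[-16, 25, 0], [0, 0.2, 1]],
    [[-38, 58, 0], [0, 0.2, 2]],
    [[-61, 94, 0], [0, 0.2, 4]],
    [[-84, 130, 0], [0, 0.2, 5]],
    [[-107, 166, 0], [0, 0.2, 7]],
    [[-130, 202, 0], [0, 0.2, 8]],
    [[-153, 238, 0], [0, 0.2, 9]],
    [[-174, 270, 0], [0, 0.2, 10]]
  ]
}}

```text
t: 31.65
eef_pos: [0.4725, 0.1076, 0.2311]
eef_rot: [0.0, -0.055, 0.998, 0.001]
force: [1.5, -0.1, -1.9]
grip_width: 0.0454
```

Emit:
{"method": "play_rows", "body": {
  "commands": [
    [[-16, 25, 0], [0, 0, 0.4]],
    [[-26, 39, 0], [0, 0, 0.7]],
    [[-29, 43, 0], [0, 0, 0.7]],
    [[-29, 43, 0], [0, 0, 0.7]]
  ]
}}

```text
t: 32.05
eef_pos: [0.4429, 0.151, 0.231]
eef_rot: [0.0, -0.062, 0.998, 0.001]
force: [0.3, -0.3, -1.6]
grip_width: 0.0452
```

```bash
python3 to.py .4457 .1509 6.9;  python3 - <<'E'
from h import *
s=read_state();T=toolpose(s)
im=optics.get_image("wrist")
o=im[:,:,::-1].copy()
for u,v in wproj(T,T[:3,3]+[[0,0,.0345]]): cv2.circle(o,(int(round(u)),int(round(v))),1,(0,255,0),-1)
cv2.imwrite("pics/w12.png",o)
E
```

```text
32.05 [[ 2.000e-04  4.429e-01]
 [ 2.100e-03  1.510e-01]
 [-1.000e+00  2.310e-01]] shift mm [ 2.75905928e+00 -6.55952231e-02 -1.54508598e+02] turn -0.18979769467527774 grip 0.04515519848935799 0.20360612644112172
```

View pics/w12.png

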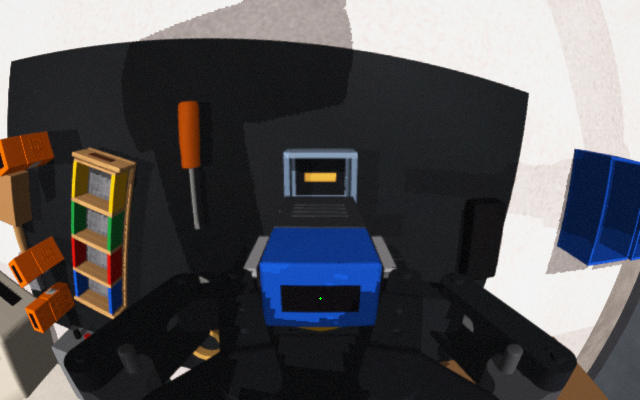

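Blue is held centred (slot at 320,299) above the nearest bay. Lower it.

Emit:
{"method": "play_rows", "body": {
  "commands": [
    [[2.5, 0, -10], [0, 0, -0.2]],
    [[2.5, 0, -35], [0, 0, -0.2]],
    [[2.5, 0, -65], [0, 0, -0.2]],
    [[2.5, 0, -95], [0, 0, -0.2]],
    [[2.5, 0, -122], [0, 0, -0.2]],
    [[2.5, 0, -141], [0, 0, -0.2]],
    [[2.5, 0, -148], [0, 0, -0.2]],
    [[2.5, 0, -150], [0, 0, -0.2]]
  ]
}}

```text
t: 32.9
eef_pos: [0.4457, 0.1497, 0.0799]
eef_rot: [-0.001, -0.059, 0.998, 0.001]
force: [0.2, -0.2, -1.6]
grip_width: 0.0454
```

Emit:
{"method": "play_rows", "body": {
  "commands": [
    [[0, 0, 0], [0, 0, 0]],
    [[0, 0, -1], [0, 0, 0]],
    [[0, 0, -2], [0, 0, 0]],
    [[0, 0, -2], [0, 0, 0]]
  ]
}}

```text
t: 33.3
eef_pos: [0.4459, 0.1498, 0.0783]
eef_rot: [-0.0, -0.059, 0.998, 0.001]
force: [-0.4, -0.8, -2.5]
grip_width: 0.0456
```

```bash
python3 to.py .4457 .1509 6.9
```

```text
33.3 [[-8.000e-04  4.459e-01]
 [ 1.500e-03  1.498e-01]
 [-1.000e+00  7.830e-02]] shift mm [-0.2389975   1.08390444 -1.78469997] turn 0.12669877012837105 grip 0.045593375088916165 0.20488988109658035
```

Emit:
{"method": "play_rows", "body": {
  "commands": [
    [[0, 0.5, -0.5], [0, 0, 0]],
    [[0, 1, -1], [0, 0, 0]],
    [[0, 1, -1], [0, 0, 0]]
  ]
}}

```text
t: 33.6
eef_pos: [0.4461, 0.1509, 0.0777]
eef_rot: [-0.0, -0.059, 0.998, 0.001]
force: [-0.2, -0.8, 1.4]
grip_width: 0.0455
```

Emit:
{"method": "play_rows", "body": {
  "commands": [
    [[0, 0, -0.5], [0, 0, 0]],
    [[0, 0, -1], [0, 0, 0]],
    [[0, 0, -1], [0, 0, 0]]
  ]
}}

```text
t: 33.9
eef_pos: [0.4463, 0.1509, 0.0776]
eef_rot: [0.0, -0.059, 0.998, 0.001]
force: [-3.2, -2.9, 8.2]
grip_width: 0.0455
```

Emit:
{"method": "play_rows", "body": {
  "commands": [
    [[0, 0, 0], [0, 0, 0]],
    [[0, 0, 0], [0, 0, 0]],
    [[0, 0, 0], [0, 0, 0]],
    [[0, 0, 0], [0, 0, 0]],
    [[0, 0, 0], [0, 0, 0]],
    [[0, 0, 0], [0, 0, 0]]
  ],
  "grip": 1
}}

```text
t: 34.5
eef_pos: [0.4462, 0.1509, 0.0775]
eef_rot: [0.0, -0.059, 0.998, 0.001]
force: [-0.3, -0.3, 0.1]
grip_width: 0.0854
```

Emit:
{"method": "play_rows", "body": {
  "commands": [
    [[0, 0, 10], [0, 0, 0]],
    [[0, 0, 35], [0, 0, 0]],
    [[0, 0, 70], [0, 0, 0]],
    [[0, 0, 110], [0, 0, 0]],
    [[0, 0, 145], [0, 0, 0]],
    [[0, 0, 160], [0, 0, 0]],
    [[0, 0, 163], [0, 0, 0]]
  ]
}}

```text
t: 35.2
eef_pos: [0.4469, 0.1511, 0.2433]
eef_rot: [0.002, -0.059, 0.998, 0.001]
force: [-0.9, -0.2, -0.7]
grip_width: 0.0858
```

Emit:
{"method": "play_rows", "body": {
  "commands": [
    [[-3, -15, 0], [0, 0, 0]],
    [[-6, -50, 0], [0, 0, 0]],
    [[-10, -90, 0], [0, 0, 0]],
    [[-12, -130, 0], [0, 0, 0]],
    [[-12, -170, 0], [0, 0, 0]],
    [[-12, -210, 0], [0, 0, 0]],
    [[-12, -240, 0], [0, 0, 0]],
    [[-12, -250, 0], [0, 0, 0]]
  ]
}}

```text
t: 36.0
eef_pos: [0.4338, -0.1015, 0.2422]
eef_rot: [0.001, -0.058, 0.998, 0.001]
force: [-0.3, -0.5, -0.1]
grip_width: 0.0855
```

```bash
python3 - <<'E'
from h import *
s=read_state();print(s['t'],s['eef_pos'],s['joint_velocities'])
im=optics.get_image("scene");cv2.imwrite("pics/s13.png",im[:,:,::-1])
im=optics.get_image("top");cv2.imwrite("pics/t13.png",im[:,:,::-1])
c,sn=np.cos(.1201),np.sin(.1201); Rm=np.array([[c,-sn],[sn,c]])
for l in ["yellow_drive","green_drive","red_drive","blue_drive"]:
    for d in find_in("top",l)[:5]:
        p=back("top",[d["box"][:2]],.112)[0][:2]; print(l,d["confidence"],d["box"],(Rm.T@(p-[.5321,.1613])).round(4))
o=im[140:290,160:270,::-1]
cv2.imwrite("pics/t13z.png",cv2.resize(o,None,fx=4,fy=4,interpolation=cv2.INTER_CUBIC))
E
```

```text
36.0 [ 0.43380424 -0.10151339  0.24220545] [-0.17206558  0.04844831  0.04521299 -0.00103577  0.01412024 -0.16748287]
yellow_drive 0.89 [211.2, 169.5, 32.3, 24.4] [ 0.0807 -0.0112]
green_drive 0.94 [215.6, 199.6, 38.4, 20.2] [ 0.0232 -0.0144]
red_drive 0.81 [448.2, 174.0, 35.2, 32.2] [ 0.0248 -0.4531]
red_drive 0.73 [445.7, 260.9, 33.6, 24.5] [-0.1353 -0.4284]
red_drive 0.71 [217.2, 228.5, 33.3, 16.0] [-0.0309 -0.0126]
red_drive 0.63 [449.1, 126.5, 29.1, 32.7] [ 0.1142 -0.466 ]
blue_drive 0.93 [223.2, 257.0, 36.3, 25.4] [-0.0848 -0.019 ]
blue_drive 0.64 [375.1, 212.7, 38.4, 38.0] [-0.0328 -0.3087]
```

View pics/s13.png

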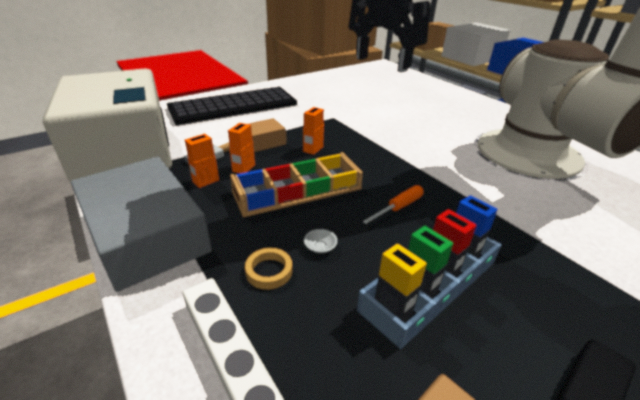

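View pics/t13z.png

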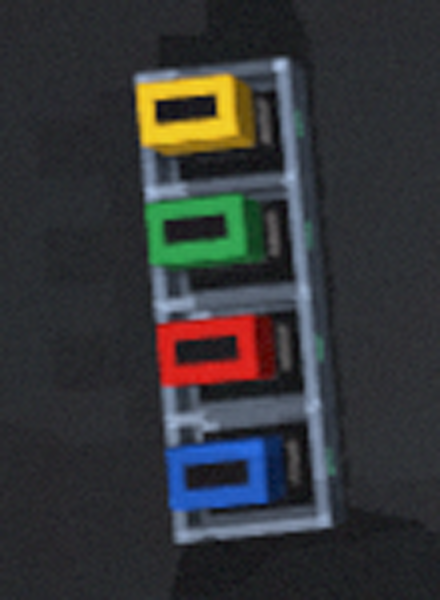

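```bash
python3 - <<'E'
from h import *
c,sn=np.cos(.1201),np.sin(.1201); Rm=np.array([[c,-sn],[sn,c]])
for p in [(185,109),(196,230),(208,350),(217,475)]:
    q=back("top",[(np.array(p)+.5)/4-.5+[160,140]],.112)[0][:2]; print((Rm.T@(q-[.5321,.1613])).round(4))
print(read_state()['t'],read_state()['joint_velocities'].round(4))
E
```

```text
[ 0.0868 -0.0017]
[ 0.0293 -0.0018]
[-0.0273 -0.0024]
[-0.0855 -0.0015]
36.3 [ 0.0061  0.0012  0.0044 -0.     -0.0019 -0.0018]
```

Emit:
{"method": "play_rows", "body": {
  "commands": [
    [[0, 0, 0], [0, 0, 0]],
    [[0, 0, 0], [0, 0, 0]],
    [[0, 0, 0], [0, 0, 0]],
    [[0, 0, 0], [0, 0, 0]],
    [[0, 0, 0], [0, 0, 0]]
  ]
}}

```text
t: 36.8
eef_pos: [0.4349, -0.0978, 0.2432]
eef_rot: [0.002, -0.06, 0.998, 0.001]
force: [0.6, -0.8, 0.6]
grip_width: 0.0854
```

All four slots measure within about 3 mm of their bay centres, so I'm handing in.

```bash
python3 -c "
from rig import manip; print(manip.job_done())"
```

```text
the job is handed in; nothing more can be done
None
```

I moved all four cartridges into the dock in reverse order and handed the job in at about 37 s. The hand-in reports no verdict. From farthest bay to nearest, the dock holds yellow, green, red and blue.

**Final checks:**
- Measured from the cap slots in the top camera picture, each cartridge is within about 2 mm along the row and 3 mm across of its bay centre.
- All four look upright in the scene and top pictures, and the gripper is open and well clear.
- Each was lowered until light floor contact before release; the readings after contact were about 5–8 N.
- The orange look-alikes were left alone.

**What disagreed or went wrong:**
- The network boxes in the top view were 11–19 mm off across the row. They include the visible cartridge sides, so I trusted the slot measurements instead.
- On the first carry (yellow) the last joint reached its range limit and the tool tilted about 1.8° for a short time. I turned the gripper half a turn in the air and used that grasp direction for the rest.

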